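# Free the seized plug of a sample canister and hang it up

### The job

The steel plug has seized in the neck of the sample canister that leans in the grey holder. Work it loose by twisting its flat grip back and forth while pulling gently along the neck, so that the canister itself stays down in its holder (a straight pull only lifts the canister out), then hang the plug upright by its flange in the open fork of the aluminium rest and let go. Leave the bottles, jar, beaker, bowl and spanner on the bench where they stand.

Things in the scene. Friction and masses are not known exactly. Their poses are not given: they have to be found in the camera images.
- plug_grip (a point): Centre of the plug's flat upright grip, a bare steel plate 60 wide, 14 thick and 40 high: pinch it across the 14 mm. Axes: z along the plug's axis, out of the neck; x along the 60 mm width; y across the 14 mm thickness. At the start z leans 33 degrees from vertical, towards the robot's side of the bench. The plug weighs about 0.28 kg and is 94 long in all.
- plug_flange (a point): Centre of the underside of the plug's round flange, 52 in diameter and 8 thick, 28 below the grip's centre along the plug's axis (the flange's top is 20 below it). Below it is the round stem, 24 in diameter and 46 long. At the start the flange lies on the mouth of the canister's neck, with the stem inside. Axes as the grip's.
- canister_mouth (a point): Centre of the mouth of the canister's neck; z points out along its axis, y is level. The neck is 52 in diameter and 26 long, on a square steel canister 70 x 70 x 108 that stands in a leaning grey square holder fixed to the bench, which keeps it from turning.
- canister_seal (a point): Middle of the tight seal, 10 below the mouth; it grips the stem over all its 46 mm stroke. A straight pull of 40 to 55 N is needed to slide the stem. While the stem turns (about 0.6 N m, either way, any angle) it also slides outwards under a light pull: about 1 mm of pull per 13 degrees of turning keeps the force low; when turning stops it sticks again.
- canister (a joint): How far the canister has been lifted out of its holder along its leaning axis, in m; 0 is fully down, where its weight (about 2.4 kg) keeps it: a pull of about 20 N along the axis lifts it. It slides back down by itself when not pulled.
- rest_seat (a point): Middle of the fork of the aluminium rest, level with the top of its prongs, 96 above the bench; fixed. x points into the fork, y across it, z up. The two level prongs are 8 thick and 35 wide, 32 apart, and reach from 52 before this point (open end, at -x, towards the robot) to the slot's closed end 16 beyond it. The plug hangs here, stem down in the slot, flange on the prongs.
- amber_bottle: Closed amber glass bottle, 72 in diameter and 160 high, a bystander; origin under its centre.
- white_jar: Closed white plastic jar, 84 in diameter and 100 high, a bystander; origin under its centre.
- clear_bottle: Clear plastic bottle with a blue cap, 68 in diameter and 150 high, a bystander; origin under its centre.
- beaker: Open glass beaker, 68 in diameter and 95 high, between holder and rest, a bystander; origin under its centre.
- mortar: White ceramic bowl, 110 in diameter and 60 high, a bystander; origin under its centre.
- spanner: Steel spanner lying on the bench nearest the robot, a bystander.
Things that resemble listed ones, but are neither listed nor needed, are in the scene too. Leave any pink or yellow look-alike of the part that bears plug_grip alone. Leave any pink look-alike of the part that bears canister_mouth alone.

How it is judged:
By the outcome, as a careful person would: the job done as asked, in the order asked, and still so for the second after the job is handed in, with the robot touching nothing.
It also fails if it takes over 67 s, if anything falls off the work surface, if the arm or the gripper's body presses on something with over 40 N, if the wrist force passes 120 N, or if a joint passes its speed limit or range.

### The arm

A 6-joint arm with a two-finger parallel gripper is mounted at the origin on the work surface. World frame = base frame: x ahead of the robot, y to its left, z up, the work surface at z = 0. Lengths are in mm, angles in rad, forces in N, time in s.
With the tool pointing down it reaches from about 275 to 750 mm from the base axis. Payload 10.2 kg.
Tool frame: the origin (TCP) lies midway between the tips of the shut fingers; the grasp point (between the pads) lies 19 mm behind it; y points along the fingers, z is the direction in which the jaws open and shut, and the axes are right-handed (so a half turn about y gives the same grasp; the last joint's range is limited). The gripper opens to 85 mm and grips with 20 to 120 N. Pads are 22 mm wide; open, the fingers measure 114 mm over their backs; the gripper's body (76 mm by 85 mm) begins 54 mm behind the grasp point. The pads swing forward as they close: fully open they stand 13 mm farther back than shut.
Start: joints at [-1.465, 0.313, 1.498, -0, 1.331, -0.223], TCP at [169.514, -496.887, 231.294] pointing down, gripper open.
Joint ranges: [-2.94, 2.94], [-0.97, 2.17], [0.19, 2.56], [-1.23, 4.37], [0.02, 3.11], [-2.88, 2.88]. Speed limits (rad/s): [2.39, 2.39, 3.01, 3.14, 3.14, 3.14].

### API

Orientations are given as a unit quaternion [w, x, y, z].
In Python, from rig import ctrl gives the robot as it stands.
- The arm moves only by the shell command python3 -m inch 'ROWS' [OPENING] [FORCE]. ROWS is JSON, one flat list of numbers, 6 for each row, row after row: the shift along the tool's x, y, z in cm, then the turn, a rotation vector about the tool's x, y, z in rad. A call has 1 to 8 rows; each row is the pose to reach, as a shift and turn from the pose commanded when the call began, along the tool's axes at that moment; what a row does not reach only later rows make up. A row lasts 1/12 s, in which the tool goes at most 41.7 mm and 7.16 degrees, less where a joint would pass 70% of its speed; a pose out of reach is approached as far as the arm can. A call with a gripper value outside its range is refused whole. OPENING is the gripper command: -1 is fully open, 1 is shut, values between are in proportion, set as the call begins (- or left out, the last holds). The fingers move at their own pace and stop on an object; FORCE is the grip in N (left out, the last holds). Time passes only in rows, so rows that repeat a pose let the fingers close. It gives the time, the measured TCP pose, the force and the opening at its end, in the units of the state.
- ctrl.sense(): the state, without advancing time (a new reading comes with each control period).
- ctrl.capture(name): name is "scene" or "top" or "wrist"; returns the picture (480x640x3 uint8, red, green, blue); there is no depth.
- ctrl.get_calibration(name): a dict with "fx", "fy", "cx", "cy" (pixels), "world_to_cam" (4x4, takes a point from world to camera coordinates). Camera axes: x right, y down, z forward; pixel columns grow to the right and rows downward; lengths in mm; the calibration is good to about 2 mm. A picture is of the moment at which its call begins: read the wrist's pose just before it. get_calibration takes no time and is no camera call; for the wrist camera it gives the pose at the moment of the call.
- ctrl.finish_job(): hands the job in, once; it reports no verdict.
Trained networks look in the newest picture that a camera, given by its name, has taken for a name from the list of things; names that differ only in an ending like _2 or _b are one class to them, and where a whole thing is asked for, a point or a joint stands for the part that bears it (a point fixed in the world has none). Each returns a list of dicts, best first, with "score" (0 to 1); they miss things now and then, are a little off and sometimes report something else, mostly with a low value. They report only what shows in the picture. A call takes as long as a camera call. They do not tell look-alikes from the thing itself.
- ctrl.search_frame(thing, camera): "uv" ([column, row] in pixels, amid what is visible of it).
The state is a dict: "time_s": time; "joints": joint angles; "dq": joint speeds; "tau": joint torques, N m; "eef_pos": TCP position; "ee_rot": TCP orientation; "force": force on the tool from outside, world axes, zero at the start; "wrist_torque": the same for the moment, N m; "grip_width": opening from 0.0 (shut) to 1.0 (fully open).
Only numpy, scipy, OpenCV 4.12 (cv2) and the standard library are available. Lean on these libraries where they do the work, as an engineer would, in place of code of your own. Each camera call takes 0.05 s, during which the arm holds its last target.

## Working session

There is one attempt and no reset: what is moved stays moved. The work goes in short steps, Python scripts to look and compute and a shell command to move; the robot and the scene stay as the last step left them, time stands still between calls to the robot, and variables do not carry over. Pictures are saved under pics/ and viewed, and the job is handed in when it is done.

```bash
ls; mkdir -p pics
python3 - <<'E'
from rig import ctrl
import cv2,numpy as np
s=ctrl.sense();print({k:np.round(v,3).tolist() for k,v in s.items()})
for n in ("scene","top","wrist"):
    im=ctrl.capture(n);cv2.imwrite(f"pics/{n}0.png",im[:,:,::-1])
    c=ctrl.get_calibration(n);print(n,c["fx"],c["fy"],c["cx"],c["cy"],np.round(c["world_to_cam"],3).tolist())
E
```

```text
pics
{'time_s': 0.0, 'joints': [-1.465, 0.313, 1.498, 0.0, 1.331, -0.223], 'dq': [0.0, 0.003, -0.002, -0.001, 0.001, 0.001], 'tau': [0.0, -41.227, -25.974, -0.0, 0.004, -0.0], 'eef_pos': [169.492, -496.632, 230.741], 'ee_rot': [0.116, -0.116, 0.698, -0.697], 'force': [0.079, 0.564, -0.417], 'wrist_torque': [-0.039, -0.022, -0.006], 'grip_width': 1.003}
scene 471.30796577272724 471.30796577272724 316.3911821415971 241.22977977534927 [[0.398, 0.917, 0.006, -205.03], [0.519, -0.22, -0.826, -152.677], [-0.756, 0.332, -0.563, 1669.808], [0.0, 0.0, 0.0, 1.0]]
top 527.9164967583547 527.9164967583547 316.45603711848986 249.1616241682469 [[-0.022, -1.0, 0.01, -2.815], [-0.994, 0.02, -0.104, 524.307], [0.104, -0.012, -0.994, 1399.168], [0.0, 0.0, 0.0, 1.0]]
wrist 364.5259437647816 364.5259437647816 318.68156682549863 234.130372701775 [[0.323, -0.946, -0.002, -523.204], [-0.909, -0.311, 0.276, -36.869], [-0.262, -0.087, -0.961, 379.914], [0.0, 0.0, 0.0, 1.0]]
```

View pics/scene0.png

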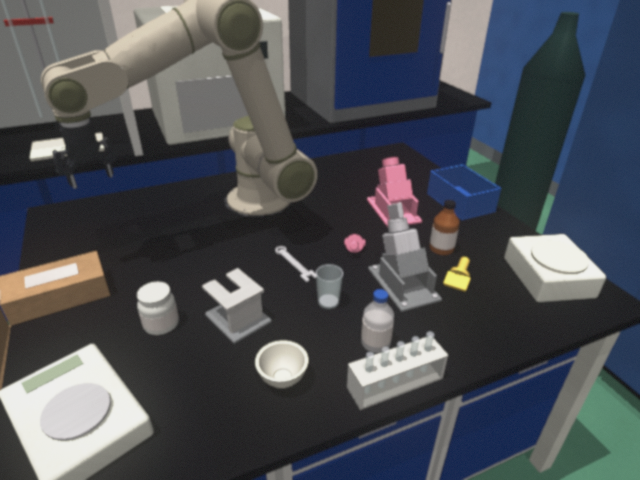

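View pics/top0.png

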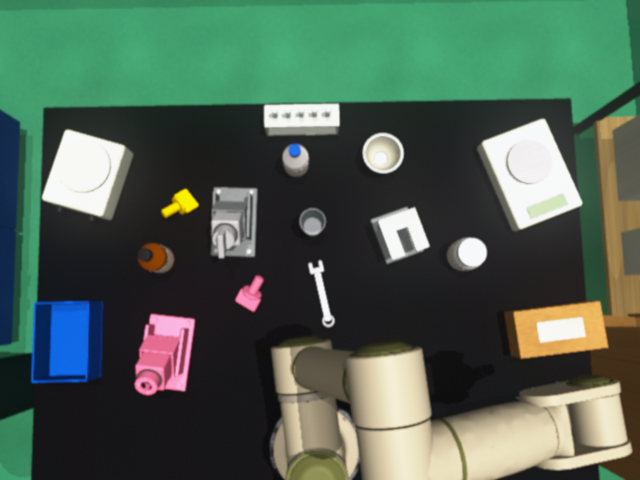

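View pics/wrist0.png

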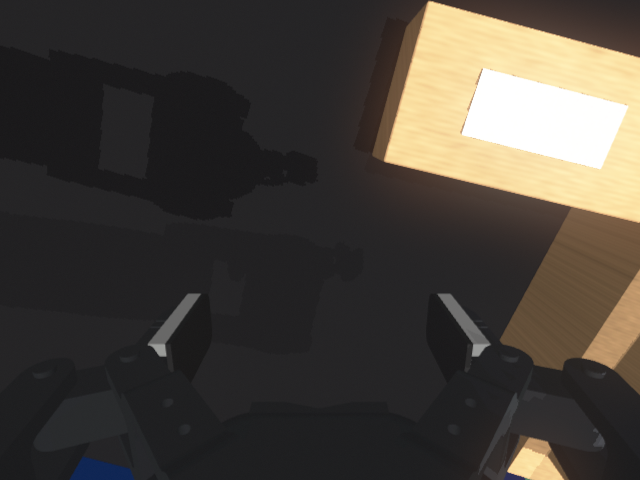

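The scene view shows the grey holder with its steel plug at about (400,230), the pink look-alike holder at (392,190), the pink plug at (355,243), the yellow plug at (458,272) and the aluminium rest at (237,300). The top view has the plug at (223,240) and the rest at (400,235). The steel, unpainted one in the grey holder fits the description. I'll enlarge it to confirm.

Run:
```python
from rig import ctrl
import cv2,numpy as np
a=cv2.imread("pics/top0.png")[170:270,180:280];b=cv2.imread("pics/scene0.png")[190:310,350:450]
c=cv2.imread("pics/top0.png")[190:280,350:450]
A=cv2.resize(a,(400,400),interpolation=cv2.INTER_CUBIC);B=cv2.resize(b,(400,480),interpolation=cv2.INTER_CUBIC)
out=np.zeros((480,800,3),np.uint8);out[:400,:400]=A;out[:,400:]=B
cv2.imwrite("pics/crop0.png",out)
cv2.imwrite("pics/crop1.png",cv2.resize(c,(600,540),interpolation=cv2.INTER_CUBIC))
for t in ("plug_grip","plug_flange","canister_mouth","rest_seat","beaker","amber_bottle"):
  for cam in ("scene","top"):
    r=ctrl.search_frame(t,cam);print(t,cam,[(np.round(d["uv"],1).tolist(),round(d["score"],2)) for d in r])
```

```text
plug_grip scene [([459.4, 278.7], 0.9), ([391.6, 213.9], 0.52), ([351.9, 244.3], 0.48)]
plug_grip top [([225.2, 236.2], 0.96), ([181.5, 203.8], 0.91), ([250.6, 296.8], 0.7)]
plug_flange scene [([457.0, 275.0], 0.95), ([393.9, 212.4], 0.69), ([351.6, 242.9], 0.56), ([444.7, 231.7], 0.4)]
plug_flange top [([224.8, 243.7], 0.9), ([255.7, 296.9], 0.88), ([180.4, 204.6], 0.87)]
canister_mouth scene [([398.6, 240.2], 0.84), ([390.3, 172.7], 0.83)]
canister_mouth top [([151.2, 372.1], 0.95), ([230.9, 227.3], 0.67)]
rest_seat scene [([239.6, 308.9], 0.73)]
rest_seat top [([398.9, 234.5], 0.63), ([159.0, 256.7], 0.31)]
beaker scene [([327.0, 286.9], 0.57)]
beaker top [([310.8, 221.2], 0.93), ([158.3, 257.7], 0.75)]
amber_bottle scene [([444.0, 230.1], 0.61)]
amber_bottle top [([158.6, 258.5], 0.79), ([293.6, 159.6], 0.74)]
```

View pics/crop0.png

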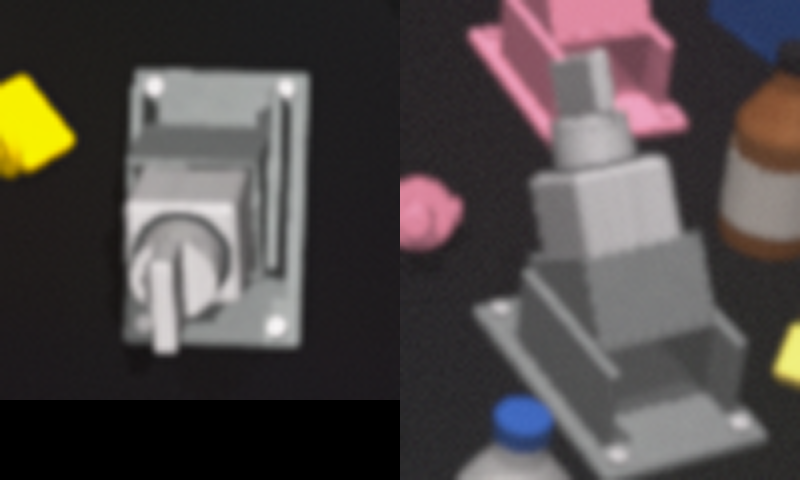

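View pics/crop1.png

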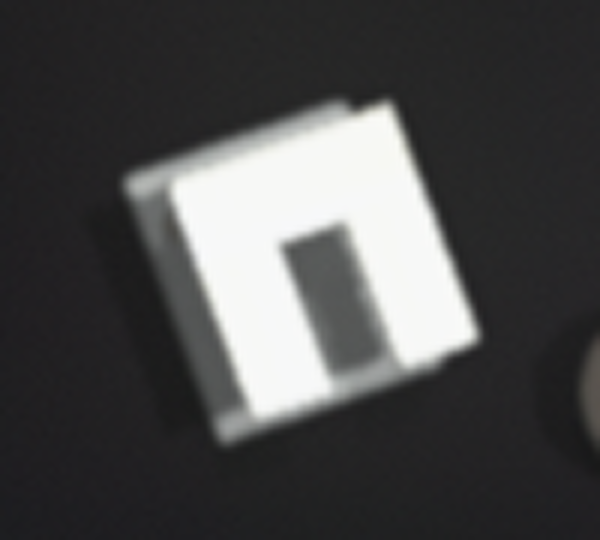

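The crop confirms it: bare steel plug, flat grip with its 60 mm width in the leaning plane, in the grey holder. I'll fit a pose roughly, then bring the wrist camera over.

```bash
cat > h.py <<'E'
from rig import ctrl
import numpy as np, cv2
from scipy.optimize import least_squares
from scipy.spatial.transform import Rotation as R
def cal(n):
    c=ctrl.get_calibration(n); K=np.array([[c["fx"],0,c["cx"]],[0,c["fy"],c["cy"]],[0,0,1]]); return K,np.array(c["world_to_cam"])
def proj(c,P):
    K,T=c; P=np.atleast_2d(P); q=(T[:3,:3]@P.T).T+T[:3,3]; q=q@K.T; return q[:,:2]/q[:,2:]
def onplane(c,uv,z):
    K,T=c; d=T[:3,:3].T@np.linalg.solve(K,[uv[0],uv[1],1]); o=-T[:3,:3].T@T[:3,3]; return o+d*(z-o[2])/d[2]
def tri(obs):
    A=[];b=[]
    for c,uv in obs:
        K,T=c; d=T[:3,:3].T@np.linalg.solve(K,[uv[0],uv[1],1]); d/=np.linalg.norm(d); o=-T[:3,:3].T@T[:3,3]
        M=np.eye(3)-np.outer(d,d); A.append(M); b.append(M@o)
    x=np.linalg.lstsq(np.vstack(A),np.hstack(b),rcond=None)[0]
    return x,[np.round(proj(c,x)[0]-uv,1).tolist() for c,uv in obs]
def quat(q): return R.from_quat([q[1],q[2],q[3],q[0]])   # wxyz
def tool():
    s=ctrl.sense(); return np.array(s["eef_pos"]),quat(s["ee_rot"]),s
def plugR(yaw,roll,lean=33):
    # z leans by lean towards -x rotated by yaw; roll about axis
    return R.from_euler('z',yaw,degrees=True)*R.from_euler('y',-lean,degrees=True)*R.from_euler('z',roll,degrees=True)
E
python3 - <<'E'
from h import *
t,s=cal("top"),cal("scene")
# holder base corners, top crop
for p in [(140,75),(308,75),(298,345),(125,340)]:
    print("base",np.round(onplane(t,(180+p[0]/4,170+p[1]/4),6)))
print("grip",tri([(t,(221.5,244)),(s,(395.5,210.8))]))
print("mouth",tri([(t,(226,234)),(s,(398.6,232))]))
cr=lambda p:(350+p[0]/6,190+p[1]/6)
for p in [(170,185),(390,100),(480,340),(255,418),(283,243),(347,223),(388,357),(328,388)]:
    print("rest",np.round(onplane(t,cr(p),96)))
print("rest det",tri([(t,(398.9,234.5)),(s,(239.6,308.9))]))
for n,p in dict(beaker=(310.8,221.2),amber=(158.6,258.5),jar=(466,254),clear=(294,155),mortar=(383,153),pinkplug=(250,295)).items(): print(n,np.round(onplane(t,p,60)))
p,r,_=tool(); K,T=cal("wrist"); Tc=np.linalg.inv(T)
print("cam in tool",r.inv().apply(Tc[:3,3]-p),"\n",r.inv().as_matrix()@Tc[:3,:3])
print(r.as_matrix())
E
```

```text
base [700. 263.   6.]
base [698. 147.   6.]
base [510. 156.   6.]
base [516. 274.   6.]
grip (array([526.0564215 , 218.15560178, 184.05213252]), [[-0.9, -0.5], [-0.9, 0.1]])
mouth (array([556.53649411, 214.72531152, 136.65085402]), [[-0.9, -0.4], [-0.9, 0.1]])
rest [ 587. -175.   96.]
rest [ 623. -271.   96.]
rest [ 517. -306.   96.]
rest [ 486. -208.   96.]
rest [ 561. -223.   96.]
rest [ 569. -251.   96.]
rest [ 511. -266.   96.]
rest [ 498. -240.   96.]
rest det (array([ 561.14484067, -231.99595973,   29.36035942]), [[-2.3, -0.6], [-2.6, -0.1]])
beaker [596.  -0.  60.]
amber [505. 402.  60.]
jar [ 500. -409.   60.]
clear [777.  41.  60.]
mortar [ 778. -198.   60.]
pinkplug [404. 163.  60.]
cam in tool [ -69.44125415 -143.17821713   -0.85593479] 
 [[ 3.69294957e-05  9.61089534e-01  2.76237048e-01]
 [ 1.46838516e-03 -2.76236802e-01  9.61088483e-01]
 [ 9.99998921e-01  3.70129870e-04 -1.42145090e-03]]
[[-9.46439689e-01 -2.87977770e-05  3.22880649e-01]
 [-3.22880648e-01 -4.15801485e-05 -9.46439689e-01]
 [ 4.06807844e-05 -9.99999999e-01  3.00548580e-05]]
```

```bash
cat >> h.py <<'E'
def toolR(Rp,flip=False):
    # tool y=-plug z, tool z=-plug y, tool x = -plug x
    M=Rp.as_matrix(); s=-1 if not flip else 1
    return R.from_matrix(np.c_[s*M[:,0],-M[:,2],s*M[:,1]])
def rel(p,r,p0=None,r0=None):
    if p0 is None: p0,r0,_=tool()
    return np.round(np.r_[r0.inv().apply(np.array(p)-p0)/10,(r0.inv()*r).as_rotvec()],3)
E
python3 - <<'E'
from h import *
p0,r0,_=tool()
Rt=toolR(plugR(-3,0)); print(Rt.as_matrix().round(2))
P1=np.array([400,-210,320]);P2=np.array([460,90,330]);P3=np.array([471,220,268])
r1=r0*R.from_rotvec((r0.inv()*Rt).as_rotvec()*.5)
print(rel(P1,r1)); print(rel(P2,Rt,P1,r1)); print(rel(P3,Rt,P2,Rt))
E
```

```text
[[-0.84  0.54 -0.05]
 [ 0.04 -0.03 -1.  ]
 [-0.54 -0.84  0.  ]]
[-31.08   -8.87  -19.71    0.055   0.185   0.284]
[-10.172   1.135 -28.849   0.055   0.185   0.284]
[  3.026   5.427 -13.04    0.      0.      0.   ]
```

```bash
python3 -m inch '[-2,-1,-1,0,0.02,0.03, -5,-3,-3,0.01,0.04,0.06, -9,-5,-5,0.02,0.07,0.1, -13,-6,-8,0.03,0.1,0.14, -17,-7,-10,0.035,0.12,0.18, -21,-8,-13,0.04,0.14,0.22, -24,-9,-15,0.05,0.16,0.26, -26,-9,-16,0.05,0.18,0.28]' -- -1 2>&1 || true
python3 -c "
from h import *
p,r,s=tool();print(p.round(),s['time_s'],np.round(s['joints'],2))
Rt=toolR(plugR(-3,0));P=np.array([430,-40,320]);print(rel(P,Rt));print(rel([471,220,268],Rt,P,Rt))"
```

```text
invalid input: not JSON, or not a number
[ 169. -497.  231.] 0.75 [-1.47  0.31  1.5  -0.    1.33 -0.22]
[-39.408  -8.871 -34.831   0.11    0.37    0.569]
[  0.539   5.85  -26.179   0.      0.      0.   ]
```

```bash
python3 -m inch '[-2,-1,-1,0,0.02,0.03, -5,-3,-3,0.01,0.04,0.06, -9,-5,-5,0.02,0.07,0.1, -13,-6,-8,0.03,0.1,0.14, -17,-7,-10,0.035,0.12,0.18, -21,-8,-13,0.04,0.14,0.22, -24,-9,-15,0.05,0.16,0.26, -26,-9,-16,0.05,0.18,0.28]' -1
python3 -c "
from h import *
p,r,s=tool();print(p.round(),s['time_s'],np.round(s['joints'],2))
Rt=toolR(plugR(-3,0));P=np.array([430,-40,320]);print(rel(P,Rt));print(rel([471,220,268],Rt,P,Rt))"
```

```text
time_s: 1.42
eef_pos: [360.8, -264.1, 321.7]
ee_rot: [-0.152, -0.05, -0.696, 0.7]
force: [-0.1, -0.6, -0.1]
grip_width: 1.003
[ 361. -264.  322.] 1.4167 [-1.05 -0.04  1.69  0.26  1.36  0.34]
[ -9.717   2.476 -21.205   0.058   0.188   0.287]
[  0.539   5.85  -26.179   0.      0.      0.   ]
```

```bash
python3 -m inch '[-1.2,0.3,-2.6,0.01,0.02,0.04, -2.4,0.6,-5.3,0.015,0.05,0.07, -3.6,0.9,-8,0.02,0.07,0.11, -4.8,1.2,-10.6,0.03,0.09,0.14, -6,1.5,-13.2,0.035,0.12,0.18, -7.3,1.9,-15.9,0.045,0.14,0.22, -8.5,2.2,-18.5,0.05,0.165,0.25, -9.7,2.5,-21.2,0.06,0.19,0.29]'
python3 -c "
from h import *
p,r,s=tool();print(p.round(),s['time_s'],np.round(s['joints'],2))
Rt=toolR(plugR(-3,0));print(rel([471,220,268],Rt))"
```

```text
time_s: 2.08
eef_pos: [429.1, -40.4, 319.0]
ee_rot: [-0.183, -0.22, -0.672, 0.683]
force: [0.9, -0.5, 0.1]
grip_width: 0.999
[429. -40. 319.] 2.0833 [-0.52 -0.28  1.98  0.31  0.94  0.98]
[ 4.9600e-01  5.8000e+00 -2.6222e+01 -0.0000e+00 -2.0000e-03 -3.0000e-03]
```

```bash
python3 -m inch '[0,0.3,-3.5,0,0,0, 0.1,0.6,-7,0,0,0, 0.2,1,-10.5,0,0,0, 0.3,1.6,-14,0,0,0, 0.4,2.4,-17.5,0,0,0, 0.5,3.4,-21,0,0,0, 0.5,4.6,-24,0,0,0, 0.5,5.8,-26.2,0,0,0]'
python3 - <<'E'
from h import *
p,r,s=tool();print(p.round(),s['time_s'],np.round(s['joints'],2),np.round(s['dq'],2))
np.savez("w1.npz",K=cal("wrist")[0],T=cal("wrist")[1]);im=ctrl.capture("wrist");cv2.imwrite("pics/w1.png",im[:,:,::-1])
E
```

```text
time_s: 2.75
eef_pos: [470.0, 221.6, 267.0]
ee_rot: [-0.184, -0.218, -0.673, 0.682]
force: [0.8, -1.3, 0.2]
grip_width: 0.999
[470. 222. 267.] 2.75 [ 0.31  0.04  1.84 -0.29  0.73  2.1 ] [ 0.55  0.63 -0.31 -0.49 -0.15  0.88]
```

View pics/w1.png

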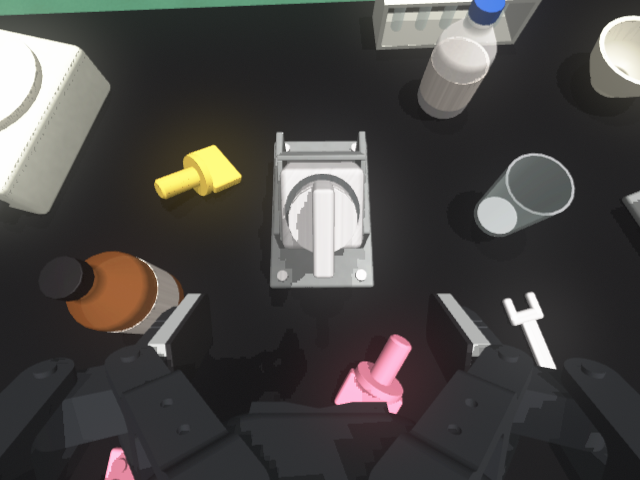

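Wrist view: steel plug grip at (323,228), pointing down the picture, in the grey holder; yellow (200,172) and pink (380,370) look-alikes lie apart. Now I measure the corners precisely.

Run:
```python
from h import *
p,r,s=tool();print(p.round(1),np.round(s['dq'],3))
K,T=cal("wrist");im=ctrl.capture("wrist")[:,:,::-1];np.savez("w2.npz",K=K,T=T);cv2.imwrite("pics/w2.png",im)
c=cv2.resize(im[130:290,260:380],(600,800)[:2],interpolation=cv2.INTER_CUBIC)
cv2.imwrite("pics/w2c.png",cv2.resize(im[170:290,260:390],(650,600),interpolation=cv2.INTER_CUBIC))
```

```text
[470.4 223.  264.6] [-0.086 -0.061  0.039  0.089  0.033 -0.184]
```

View pics/w2c.png

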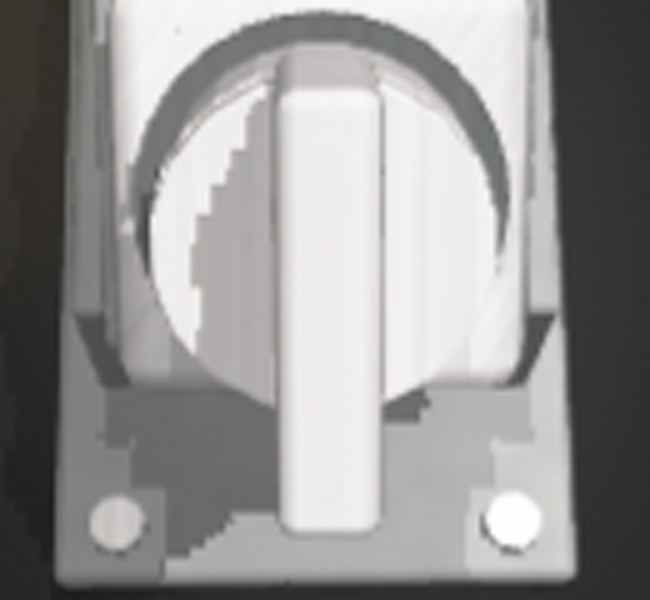

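```bash
cat > fit.py <<'E'
from h import *
w=np.load("w2.npz");cw=(w["K"],w["T"]);ct,cs=cal("top"),cal("scene")
cr=lambda p:(260+p[0]/5,170+p[1]/5)
uv=np.array([cr(p) for p in [(277,89),(382,89),(280,531),(380,531)]])
obj=np.array([[30,7,20],[30,-7,20],[-30,7,20],[-30,-7,20.]])
a=np.linspace(0,2*np.pi,181);circ=np.c_[26*np.cos(a),26*np.sin(a),0*a-20]
def res(x,full=False):
    Rp=plugR(x[3],x[4]);P=lambda o:Rp.apply(o)+x[:3]
    e=(proj(cw,P(obj))-uv).ravel()
    c=proj(cw,P(circ));e2=[c[:,0].min()-cr((150,0))[0],c[:,0].max()-cr((498,0))[0]]
    t=[*(proj(ct,P([0,0,20]))[0]-[221.2,246.8]),*(proj(cs,P([0,0,0]))[0]-[395.5,210.8])]
    if full:print(np.round(e,1),np.round(e2,1),np.round(t,1))
    return np.r_[e,e2,np.array(t)*.5,(x[3]+3)*.2]
s=least_squares(res,[526,218,184,-3,0]);res(s.x,True);print(s.x.round(1),s.cost)
Rp=plugR(s.x[3],s.x[4]);np.save("plug.npy",s.x)
print("mouth",s.x[:3]-28*Rp.as_matrix()[:,2])
# check with lean free
E
python3 fit.py
```

```text
[-0.7 -0.2  0.7 -0.3 -0.4  0.4  0.4  0.2] [ 0.3 -0.3] [-0.9 -1.1 -0.9  2.4]
[ 5.303e+02  2.162e+02  1.800e+02 -2.400e+00 -1.000e-01] 1.9598560285600943
mouth [545.49499651 215.55852704 156.46745886]
```

```bash
python3 -c "
from h import *
x=np.load('plug.npy');Rp=plugR(x[3],x[4]);Rt=toolR(Rp);z=Rp.as_matrix()[:,2]
P=x[:3]+30*z;print(rel(P,Rt));print(rel(x[:3]-15*z,Rt))
p,r,s=tool();print(p.round(1),np.round(s['dq'],3))
"
```

```text
[-4.500e-01  7.457e+00  2.060e-01 -4.000e-03 -4.000e-03  3.000e-03]
[-4.6200e-01  1.1957e+01  1.8800e-01 -4.0000e-03 -4.0000e-03  3.0000e-03]
[469.9 221.2 265.3] [-0.064 -0.067  0.023  0.04   0.023 -0.091]
```

```bash
python3 -m inch '[-0.2,1,0.1,0,0,0, -0.4,2.5,0.2,0,0,0, -0.4,4,0.2,0,0,0, -0.4,5.5,0.2,0,0,0, -0.4,6.5,0.2,0,0,0, -0.4,7.4,0.2,0,0,0, -0.4,7.4,0.2,0,0,0, -0.4,7.4,0.2,0,0,0]'
python3 - <<'E'
from h import *
x=np.load('plug.npy');Rp=plugR(x[3],x[4]);Rt=toolR(Rp);z=Rp.as_matrix()[:,2]
print(rel(x[:3]-15*z,Rt))
p,r,s=tool();print(p.round(1),np.round(s['dq'],3),np.round(s['joints'],2))
K,T=cal("wrist");im=ctrl.capture("wrist")[:,:,::-1];np.savez("w3.npz",K=K,T=T)
P=lambda o:Rp.apply(o)+x[:3]
obj=[[30,7,20],[30,-7,20],[-30,7,20],[-30,-7,20.]]
im=np.ascontiguousarray(im);cv2.imwrite("pics/w3.png",im)
print(proj((K,T),P(obj)).round(1))
for u in proj((K,T),P(obj)): cv2.circle(im,tuple(int(v) for v in u),2,(0,0,255),-1)
cv2.imwrite("pics/w3m.png",im)
E
```

```text
time_s: 3.52
eef_pos: [513.9, 214.0, 207.6]
ee_rot: [-0.183, -0.219, -0.672, 0.683]
force: [0.1, -1.0, 0.3]
grip_width: 0.997
[ 0.146  4.706 -0.319 -0.006 -0.008 -0.   ]
[513.9 214.  207.6] [ 0.011 -0.016 -0.006  0.     0.004  0.001] [ 0.26  0.18  1.85 -0.31  0.58  2.1 ]
[[297.2 226. ]
 [328.9 225.7]
 [300.3 345.2]
 [329.  344.8]]
```

View pics/w3m.png

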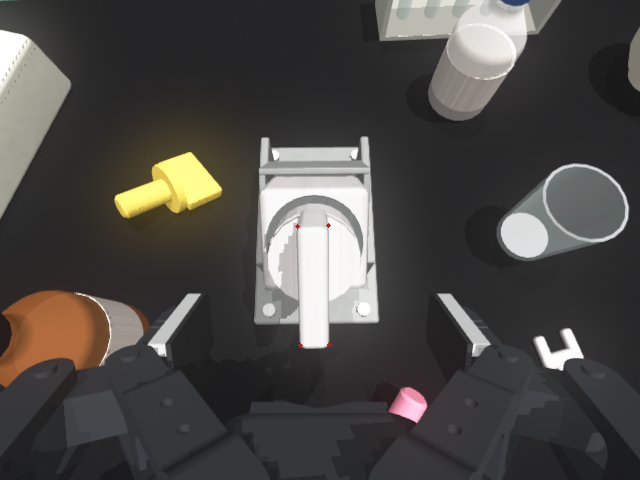

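The projected model corners (297,226)-(329,345) sit on the grip. Descending and closing.

```bash
python3 -m inch '[0.1,0.7,-0.1,0,0,0, 0.1,1.5,-0.2,0,0,0, 0.15,2.3,-0.3,0,0,0, 0.15,3.1,-0.3,0,0,0, 0.15,3.8,-0.3,0,0,0, 0.15,4.4,-0.3,0,0,0, 0.15,4.7,-0.3,0,0,0, 0.15,4.7,-0.3,0,0,0]'
python3 - <<'E'
from h import *
x=np.load('plug.npy');Rp=plugR(x[3],x[4]);Rt=toolR(Rp);z=Rp.as_matrix()[:,2]
print(rel(x[:3]-15*z,Rt))
im=ctrl.capture("wrist")[:,:,::-1];cv2.imwrite("pics/w4.png",im)
E
```

```text
time_s: 4.23
eef_pos: [538.3, 216.0, 166.4]
ee_rot: [-0.182, -0.219, -0.673, 0.683]
force: [0.4, -0.3, 0.3]
grip_width: 0.998
[-0.063 -0.072  0.014 -0.006 -0.008  0.001]
```

View pics/w4.png

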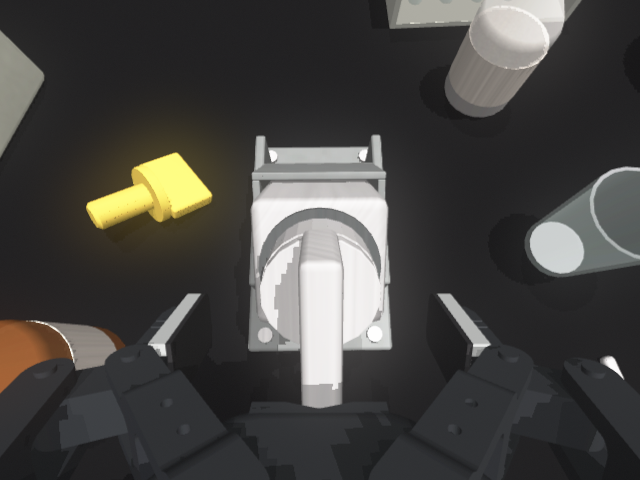

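The grip sits centred between the open fingers at (322,320). Closing now.

```bash
python3 -m inch '[0,0,0,0,0,0, 0,0,0,0,0,0, 0,0,0,0,0,0, 0,0,0,0,0,0, 0,0,0,0,0,0, 0,0,0,0,0,0, 0,0,0,0,0,0, 0,0,0,0,0,0]' 1 120
python3 - <<'E'
from h import *
p,r,s=tool();print(p.round(1),np.round(s['force'],1),np.round(s['wrist_torque'],2),s['grip_width'],np.round(s['joints'],2))
im=ctrl.capture("wrist")[:,:,::-1];cv2.imwrite("pics/w5.png",im)
E
```

```text
time_s: 4.95
eef_pos: [538.2, 215.7, 168.7]
ee_rot: [-0.183, -0.219, -0.672, 0.683]
force: [-11.2, -6.5, 13.7]
grip_width: 0.146
[538.2 215.7 168.7] [-11.2  -6.5  13.7] [-0.92  0.58 -0.48] 0.14634369813231202 [ 0.25  0.28  1.83 -0.36  0.49  2.14]
```

View pics/w5.png

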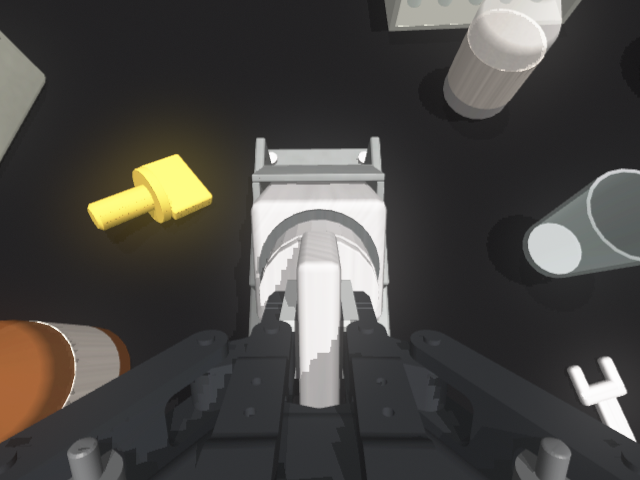

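```bash
python3 -m inch '[0,-0.1,0,0,0,0, 0,-0.2,0,0,0,0, 0,-0.2,0,0,0.04,0, 0,-0.2,0,0,0.08,0, 0,-0.22,0,0,0.14,0, 0,-0.25,0,0,0.2,0]'
cat > st.py <<'E'
from h import *
x=np.load('plug.npy');Rp=plugR(x[3],x[4]);z=Rp.as_matrix()
p,r,s=tool();t=(toolR(Rp).inv()*r).as_rotvec()
d=Rp.inv().apply(p-x[:3])
print("TCP in plug0",d.round(1),"twist",t.round(3),"F plug",Rp.inv().apply(s['force']).round(1),"M",Rp.inv().apply(s['wrist_torque']).round(2),"q6",round(s['joints'][5],2),"gw",round(s['grip_width'],3),"t",s['time_s'])
E
python3 st.py
```

```text
time_s: 5.5
eef_pos: [537.3, 215.8, 168.8]
ee_rot: [0.114, 0.287, 0.687, -0.658]
force: [11.1, -2.0, -10.8]
grip_width: 0.151
TCP in plug0 [ -0.1  -0.1 -13.2] twist [0.006 0.209 0.001] F plug [  3.5  -1.5 -15.2] M [-0.12 -0.43  0.52] q6 2.35 gw 0.151 t 5.5
```

```bash
python3 -m inch '[0,0,0,0,-0.06,0, 0,-0.02,0,0,-0.15,0, 0,-0.05,0,0,-0.25,0, 0,-0.09,0,0,-0.35,0, 0,-0.13,0,0,-0.45,0, 0,-0.17,0,0,-0.55,0, 0,-0.21,0,0,-0.65,0, 0,-0.25,0,0,-0.75,0]';python3 st.py
```

```text
time_s: 6.17
eef_pos: [536.2, 215.7, 170.9]
ee_rot: [-0.36, -0.024, -0.597, 0.717]
force: [13.0, -3.9, -11.1]
grip_width: 0.151
TCP in plug0 [  0.   -0.3 -10.9] twist [ 0.006 -0.545 -0.001] F plug [  5.   -3.3 -16.4] M [-0.59 -0.83 -0.54] q6 1.59 gw 0.151 t 6.1667
```

```bash
python3 -m inch '[0,0,0,0,0.08,0, 0,-0.02,0,0,0.18,0, 0,-0.05,0,0,0.28,0, 0,-0.08,0,0,0.38,0, 0,-0.12,0,0,0.48,0, 0,-0.16,0,0,0.58,0, 0,-0.2,0,0,0.68,0, 0,-0.23,0,0,0.78,0]';python3 st.py
python3 - <<'E'
from h import *
im=ctrl.capture("scene")[:,:,::-1];cv2.imwrite("pics/s1.png",im)
a=cv2.imread("pics/scene0.png")
f=lambda i:cv2.resize(i[190:310,350:450],(400,480),interpolation=cv2.INTER_CUBIC)
cv2.imwrite("pics/s1c.png",np.hstack([f(a),f(im)]))
E
```

```text
time_s: 6.83
eef_pos: [534.8, 215.9, 172.7]
ee_rot: [0.103, 0.297, 0.689, -0.653]
force: [11.6, -0.7, -10.3]
grip_width: 0.148
TCP in plug0 [-0.2 -0.1 -8.6] twist [0.006 0.241 0.001] F plug [  4.1  -0.2 -14.9] M [-0.   -0.5   0.54] q6 2.37 gw 0.148 t 6.8333
```

View pics/s1c.png

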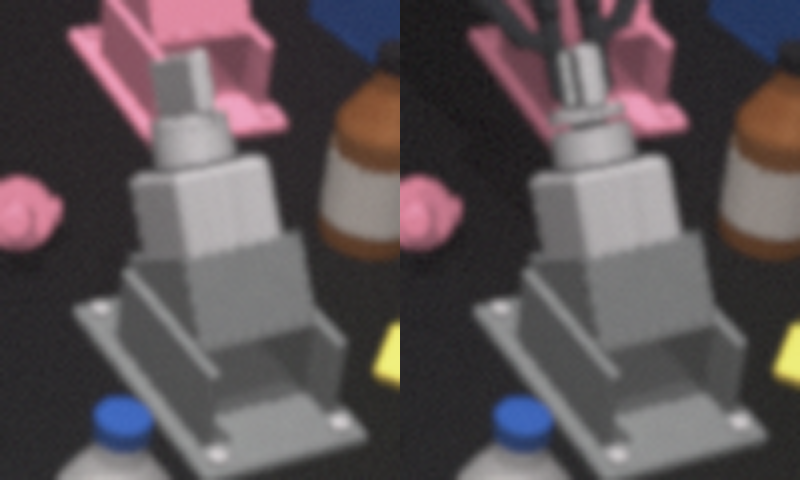

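The canister is down, and a gap is opening between flange and neck at display (590,115). Continuing the strokes.

```bash
python3 -m inch '[0,0,0,0,-0.1,0, 0,-0.03,0,0,-0.21,0, 0,-0.07,0,0,-0.32,0, 0,-0.11,0,0,-0.43,0, 0,-0.15,0,0,-0.54,0, 0,-0.19,0,0,-0.65,0, 0,-0.23,0,0,-0.76,0, 0,-0.27,0,0,-0.87,0]';python3 st.py
```

```text
time_s: 7.55
eef_pos: [533.5, 215.7, 175.1]
ee_rot: [-0.386, 0.008, -0.58, 0.717]
force: [12.3, -4.7, -10.1]
grip_width: 0.145
TCP in plug0 [ 0.1 -0.3 -5.8] twist [ 0.006 -0.636 -0.001] F plug [  4.9  -4.2 -15.3] M [-0.79 -0.9  -0.53] q6 1.49 gw 0.145 t 7.55
```

```bash
python3 -m inch '[0,0,0,0,0.1,0, 0,-0.03,0,0,0.21,0, 0,-0.07,0,0,0.32,0, 0,-0.11,0,0,0.43,0, 0,-0.15,0,0,0.54,0, 0,-0.19,0,0,0.65,0, 0,-0.23,0,0,0.76,0, 0,-0.27,0,0,0.87,0]';python3 st.py
```

```text
time_s: 8.22
eef_pos: [531.8, 216.0, 177.1]
ee_rot: [0.103, 0.297, 0.689, -0.653]
force: [13.8, 0.0, -11.9]
grip_width: 0.149
TCP in plug0 [-0.2 -0.1 -3.2] twist [0.006 0.242 0.001] F plug [  5.1   0.6 -17.5] M [-0.17 -0.58  0.6 ] q6 2.37 gw 0.149 t 8.2167
```

```bash
python3 -m inch '[0,0,0,0,-0.1,0, 0,-0.01,0,0,-0.21,0, 0,-0.05,0,0,-0.32,0, 0,-0.09,0,0,-0.43,0, 0,-0.13,0,0,-0.54,0, 0,-0.17,0,0,-0.65,0, 0,-0.21,0,0,-0.76,0, 0,-0.25,0,0,-0.87,0]';python3 st.py
```

```text
time_s: 8.88
eef_pos: [530.6, 215.9, 179.4]
ee_rot: [-0.386, 0.008, -0.58, 0.717]
force: [14.1, -3.4, -10.7]
grip_width: 0.151
TCP in plug0 [ 0.1 -0.3 -0.6] twist [ 0.006 -0.636 -0.001] F plug [  6.1  -2.8 -16.7] M [-0.65 -1.02 -0.6 ] q6 1.49 gw 0.151 t 8.8833
```

```bash
python3 -m inch '[0,0,0,0,0.1,0, 0,-0.01,0,0,0.21,0, 0,-0.05,0,0,0.32,0, 0,-0.09,0,0,0.43,0, 0,-0.13,0,0,0.54,0, 0,-0.17,0,0,0.65,0, 0,-0.21,0,0,0.76,0, 0,-0.25,0,0,0.87,0]';python3 st.py
```

```text
time_s: 9.55
eef_pos: [529.1, 216.2, 181.3]
ee_rot: [0.103, 0.297, 0.689, -0.653]
force: [12.5, -0.7, -10.9]
grip_width: 0.147
TCP in plug0 [-0.2 -0.1  1.8] twist [0.006 0.242 0.001] F plug [  4.6  -0.1 -15.9] M [-0.1  -0.6   0.59] q6 2.37 gw 0.147 t 9.55
```

```bash
python3 -m inch '[0,0,0,0,-0.1,0, 0,-0.01,0,0,-0.21,0, 0,-0.05,0,0,-0.32,0, 0,-0.09,0,0,-0.43,0, 0,-0.13,0,0,-0.54,0, 0,-0.17,0,0,-0.65,0, 0,-0.21,0,0,-0.76,0, 0,-0.25,0,0,-0.87,0]';python3 st.py
```

```text
time_s: 10.22
eef_pos: [527.9, 216.1, 183.6]
ee_rot: [-0.386, 0.008, -0.58, 0.717]
force: [14.2, -5.1, -10.3]
grip_width: 0.147
TCP in plug0 [-0.  -0.2  4.3] twist [ 0.006 -0.636 -0.002] F plug [  6.5  -4.5 -16.4] M [-0.76 -0.98 -0.56] q6 1.49 gw 0.147 t 10.2167
```

```bash
python3 -m inch '[0,0,0,0,0.1,0, 0,-0.01,0,0,0.21,0, 0,-0.05,0,0,0.32,0, 0,-0.09,0,0,0.43,0, 0,-0.13,0,0,0.54,0, 0,-0.17,0,0,0.65,0, 0,-0.21,0,0,0.76,0, 0,-0.25,0,0,0.87,0]';python3 st.py
```

```text
time_s: 10.88
eef_pos: [526.3, 216.3, 185.5]
ee_rot: [0.103, 0.297, 0.689, -0.653]
force: [12.4, -2.1, -11.7]
grip_width: 0.149
TCP in plug0 [-0.3 -0.   6.8] twist [0.006 0.242 0.001] F plug [  4.1  -1.5 -16.6] M [-0.16 -0.76  0.63] q6 2.36 gw 0.149 t 10.8833
```

Steady progress of 2.5 mm a stroke at about 16 N. I'll check the canister once more, then go on.

```bash
cat > sv.py <<'E'
from h import *
import sys
n=sys.argv[1]
im=ctrl.capture("scene")[:,:,::-1];cv2.imwrite(f"pics/{n}.png",im)
a=cv2.imread("pics/scene0.png")
f=lambda i:cv2.resize(i[190:310,350:450],(400,480),interpolation=cv2.INTER_CUBIC)
cv2.imwrite(f"pics/{n}c.png",np.hstack([f(a),f(im)]))
E
python3 sv.py s2
```

```text
(no output)
```

View pics/s2c.png

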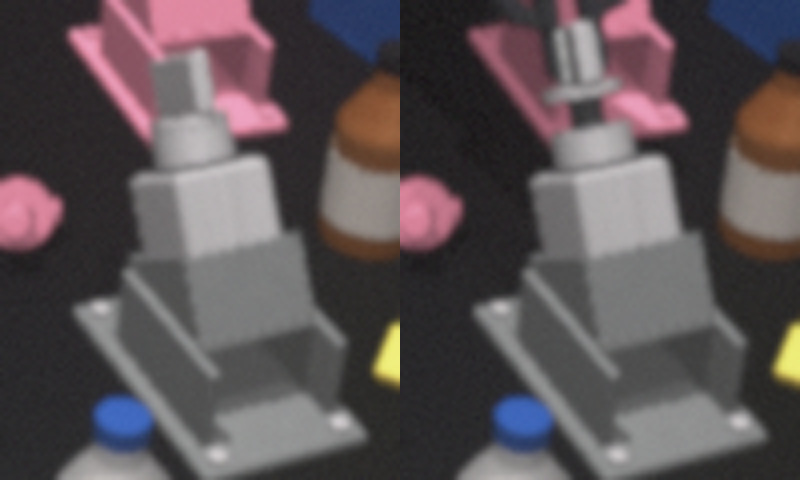

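The canister hasn't moved, and the stem is about 20 mm out, with the flange at display (582,92).

```bash
python3 -m inch '[0,0,0,0,-0.1,0, 0,-0.01,0,0,-0.21,0, 0,-0.05,0,0,-0.32,0, 0,-0.09,0,0,-0.43,0, 0,-0.13,0,0,-0.54,0, 0,-0.17,0,0,-0.65,0, 0,-0.21,0,0,-0.76,0, 0,-0.25,0,0,-0.87,0]';python3 st.py
```

```text
time_s: 11.6
eef_pos: [525.2, 216.2, 187.8]
ee_rot: [-0.386, 0.008, -0.58, 0.717]
force: [12.1, -3.9, -11.3]
grip_width: 0.147
TCP in plug0 [-0.  -0.2  9.3] twist [ 0.006 -0.636 -0.002] F plug [  4.2  -3.4 -16.2] M [-0.64 -0.78 -0.62] q6 1.48 gw 0.147 t 11.6
```

```bash
python3 -m inch '[0,0,0,0,0.1,0, 0,-0.01,0,0,0.21,0, 0,-0.05,0,0,0.32,0, 0,-0.09,0,0,0.43,0, 0,-0.13,0,0,0.54,0, 0,-0.17,0,0,0.65,0, 0,-0.21,0,0,0.76,0, 0,-0.25,0,0,0.87,0]';python3 st.py
```

```text
time_s: 12.27
eef_pos: [523.6, 216.5, 189.7]
ee_rot: [0.103, 0.297, 0.689, -0.653]
force: [13.1, -1.4, -11.4]
grip_width: 0.146
TCP in plug0 [-0.3  0.  11.8] twist [0.006 0.242 0.001] F plug [  4.8  -0.8 -16.8] M [-0.02 -0.72  0.51] q6 2.36 gw 0.146 t 12.2667
```

```bash
python3 -m inch '[0,0,0,0,-0.1,0, 0,-0.01,0,0,-0.21,0, 0,-0.05,0,0,-0.32,0, 0,-0.09,0,0,-0.43,0, 0,-0.13,0,0,-0.54,0, 0,-0.17,0,0,-0.65,0, 0,-0.21,0,0,-0.76,0, 0,-0.25,0,0,-0.87,0]';python3 st.py
```

```text
time_s: 12.93
eef_pos: [522.4, 216.3, 191.9]
ee_rot: [-0.386, 0.008, -0.58, 0.717]
force: [13.5, -3.0, -10.9]
grip_width: 0.149
TCP in plug0 [-0.1 -0.2 14.3] twist [ 0.006 -0.636 -0.002] F plug [  5.5  -2.4 -16.6] M [-0.7  -0.99 -0.55] q6 1.48 gw 0.149 t 12.9333
```

```bash
python3 -m inch '[0,0,0,0,0.1,0, 0,-0.01,0,0,0.21,0, 0,-0.05,0,0,0.32,0, 0,-0.09,0,0,0.43,0, 0,-0.13,0,0,0.54,0, 0,-0.17,0,0,0.65,0, 0,-0.21,0,0,0.76,0, 0,-0.25,0,0,0.87,0]';python3 st.py
```

```text
time_s: 13.6
eef_pos: [520.9, 216.7, 193.8]
ee_rot: [0.103, 0.297, 0.689, -0.653]
force: [11.5, -0.5, -11.0]
grip_width: 0.147
TCP in plug0 [-0.3  0.  16.8] twist [0.006 0.242 0.001] F plug [  3.7   0.  -15.5] M [-0.03 -0.73  0.52] q6 2.36 gw 0.147 t 13.6
```

```bash
python3 -m inch '[0,0,0,0,-0.1,0, 0,-0.01,0,0,-0.21,0, 0,-0.05,0,0,-0.32,0, 0,-0.09,0,0,-0.43,0, 0,-0.13,0,0,-0.54,0, 0,-0.17,0,0,-0.65,0, 0,-0.21,0,0,-0.76,0, 0,-0.25,0,0,-0.87,0]';python3 st.py
```

```text
time_s: 14.27
eef_pos: [519.6, 216.4, 196.2]
ee_rot: [-0.386, 0.009, -0.58, 0.717]
force: [11.8, -4.7, -9.6]
grip_width: 0.148
TCP in plug0 [-0.1 -0.2 19.4] twist [ 0.006 -0.637 -0.002] F plug [  4.8  -4.2 -14.6] M [-0.85 -0.81 -0.39] q6 1.48 gw 0.148 t 14.2667
```

```bash
python3 -m inch '[0,0,0,0,0.1,0, 0,-0.01,0,0,0.21,0, 0,-0.05,0,0,0.32,0, 0,-0.09,0,0,0.43,0, 0,-0.13,0,0,0.54,0, 0,-0.17,0,0,0.65,0, 0,-0.21,0,0,0.76,0, 0,-0.25,0,0,0.87,0]';python3 st.py;python3 sv.py s3
```

```text
time_s: 14.93
eef_pos: [518.1, 216.9, 198.4]
ee_rot: [0.103, 0.297, 0.689, -0.653]
force: [6.8, -2.7, -5.9]
grip_width: 0.149
TCP in plug0 [-0.2  0.2 22.1] twist [0.006 0.243 0.001] F plug [ 2.6 -2.4 -8.7] M [-0.56 -0.44  0.06] q6 2.36 gw 0.149 t 14.9333
```

View pics/s3c.png

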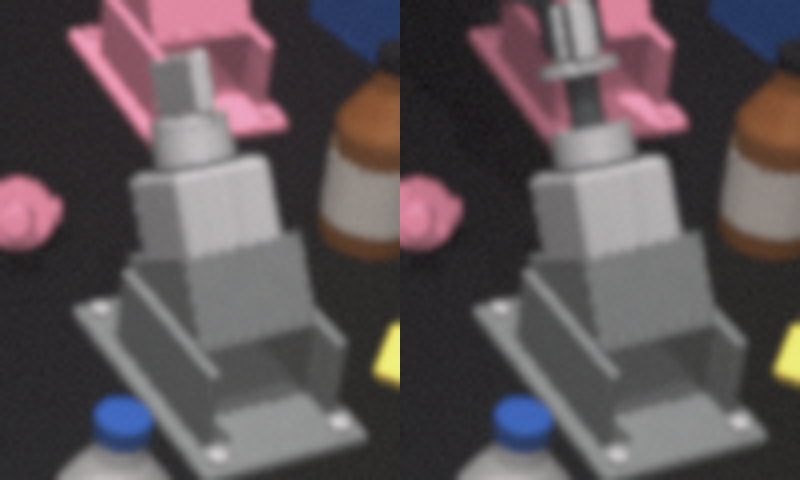

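The turning moment has fallen to about 0, so the stem end has passed the seal (36 mm of travel plus 10 mm of depth makes 46). The last centimetre comes out next, still turning.

```bash
python3 -m inch '[0,0,0,0,-0.06,0, 0,-0.05,0,0,-0.12,0, 0,-0.1,0,0,-0.17,0, 0,-0.16,0,0,-0.21,0, 0,-0.23,0,0,-0.24,0, 0,-0.31,0,0,-0.24,0, 0,-0.4,0,0,-0.24,0, 0,-0.5,0,0,-0.24,0]';python3 st.py
```

```text
time_s: 15.65
eef_pos: [514.6, 217.0, 202.2]
ee_rot: [-0.186, -0.215, -0.672, 0.684]
force: [-0.3, 0.0, -3.0]
grip_width: 0.145
TCP in plug0 [-1.   0.2 27.1] twist [ 0.006 -0.002 -0.002] F plug [-1.9  0.  -2.3] M [ 0.03  0.63 -0.05] q6 2.11 gw 0.145 t 15.65
```

Only the plug's weight remains, so the stem is free. Next: retreat, turn upright and carry it to a viewing pose in front of the rest.

```bash
python3 -c "
from h import *
p0,r0,s=tool()
psi=np.radians(18.5);Rr=R.from_matrix(np.c_[[-np.cos(psi),-np.sin(psi),0],[0,0,-1],[np.sin(psi),-np.cos(psi),0]])
A=p0+r0.apply([0,-60,0]);print(A.round())
full=(r0.inv()*Rr).as_rotvec();print('rot',full)
h=lambda f:r0*R.from_rotvec(full*f)
B=np.array([480,0,260]);C=np.array([465,-269,250])
print(rel(B,h(.5),A,r0));print(rel(C,Rr,B,h(.5)))
"
python3 -m inch '[0,-0.4,0,0,0,0, 0,-1,0,0,0,0, 0,-1.8,0,0,0,0, 0,-2.7,0,0,0,0, 0,-3.6,0,0,0,0, 0,-4.5,0,0,0,0, 0,-5.3,0,0,0,0, 0,-6,0,0,0,0]';python3 st.py;python3 sv.py s4
```

```text
[482. 219. 253.]
rot [-0.11107951 -0.35602352 -0.56676022]
[-0.989 -0.102 21.871 -0.056 -0.178 -0.283]
[ 5.512  0.229 26.39  -0.056 -0.178 -0.283]
time_s: 16.32
eef_pos: [481.8, 219.2, 254.5]
ee_rot: [-0.187, -0.216, -0.672, 0.684]
force: [-0.2, -0.0, -4.0]
grip_width: 0.146
TCP in plug0 [-0.1  0.9 88.9] twist [ 0.005 -0.002  0.001] F plug [-2.4 -0.  -3.2] M [-0.03  0.57 -0.  ] q6 2.08 gw 0.146 t 16.3167
```

View pics/s4.png

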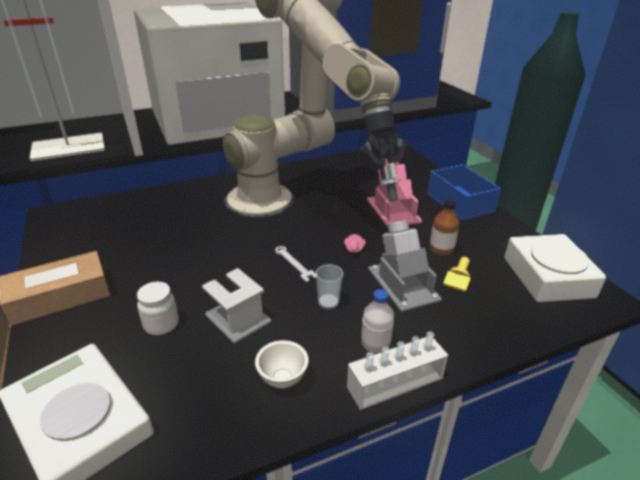

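The plug is out at (392,180), and the canister is still in its holder at (403,240). Carrying it across.

```bash
python3 -m inch '[-0.1,-0.3,1,0,-0.01,-0.01, -0.2,-0.5,3.5,-0.01,-0.03,-0.04, -0.4,-0.6,7,-0.02,-0.06,-0.09, -0.6,-0.6,10.5,-0.03,-0.09,-0.14, -0.8,-0.5,14,-0.035,-0.11,-0.18, -0.9,-0.4,17.2,-0.045,-0.14,-0.22, -1,-0.2,20,-0.05,-0.16,-0.26, -1,-0.1,21.9,-0.056,-0.178,-0.283]'
python3 -c "
from h import *
p0,r0,s=tool()
psi=np.radians(18.5);Rr=R.from_matrix(np.c_[[-np.cos(psi),-np.sin(psi),0],[0,0,-1],[np.sin(psi),-np.cos(psi),0]])
print(rel([465,-269,250],Rr),s['grip_width'],np.round(s['joints'],2))"
```

```text
time_s: 17.03
eef_pos: [480.6, -2.7, 261.1]
ee_rot: [-0.152, -0.052, -0.695, 0.701]
force: [0.5, 1.1, -3.2]
grip_width: 0.151
[ 5.556  0.313 26.111 -0.056 -0.178 -0.285] 0.15065506259468459 [-0.3   0.03  1.78  0.11  1.05  1.08]
```

```bash
python3 -m inch '[0.6,0,3,-0.005,-0.02,-0.03, 1.4,0,6.5,-0.01,-0.04,-0.07, 2.2,0.1,10.2,-0.02,-0.07,-0.11, 3,0.2,14,-0.03,-0.1,-0.15, 3.8,0.2,17.8,-0.04,-0.12,-0.2, 4.6,0.3,21.4,-0.05,-0.15,-0.24, 5.2,0.3,24.2,-0.055,-0.17,-0.27, 5.6,0.3,26.1,-0.056,-0.178,-0.285]'
python3 - <<'E'
from h import *
ctrl.capture("wrist"); 
p,r,s=tool();print(p.round(1),np.round(s['dq'],3),r.as_matrix().round(3).tolist())
K,T=cal("wrist");im=ctrl.capture("wrist")[:,:,::-1];np.savez("w6.npz",K=K,T=T);cv2.imwrite("pics/w6.png",im)
E
```

```text
time_s: 17.7
eef_pos: [464.3, -269.3, 248.8]
ee_rot: [0.113, -0.114, 0.698, -0.698]
force: [0.1, -0.4, -3.5]
grip_width: 0.147
[ 464.1 -271.3  248.5] [ 0.049 -0.044  0.067  0.043 -0.033  0.073] [[-0.949, -0.002, 0.316], [-0.316, -0.001, -0.949], [0.002, -1.0, 0.0]]
```

View pics/w6.png

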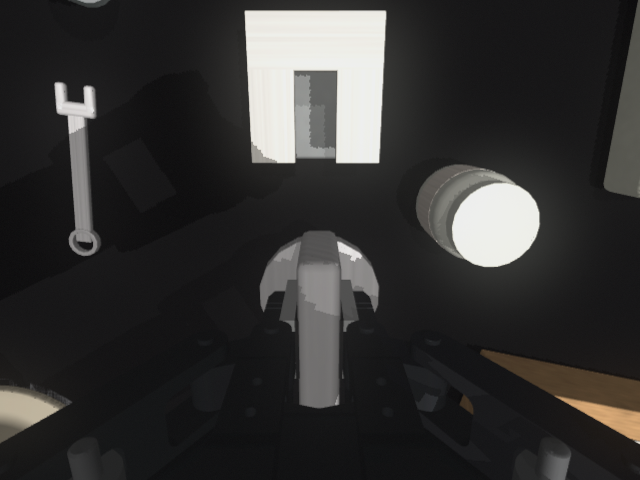

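Wrist view: the rest's fork has front corners at (251,163)/(380,163) and the closed slot end at (294..337,70). The held plug's flange spans columns 260-379. Fitting both.

```bash
cat > fr.py <<'E'
from h import *
w=np.load("w6.npz");c=(w["K"],w["T"])
obj=np.array([[-52,51],[-52,-51],[16,16],[16,-16],[-52,16],[-52,-16]])
uv=np.array([[251,163],[380,163],[294,70],[337,70],[295,163],[336,163.]])
def P(x):
    a=np.radians(x[2]);M=np.array([[np.cos(a),-np.sin(a)],[np.sin(a),np.cos(a)]])
    return np.c_[obj@M.T+x[:2],np.full(6,x[3])]
s=least_squares(lambda x:(proj(c,P(x))-uv).ravel(),[550,-241,18.5,96]);print("z free",s.x.round(1),s.cost)
s=least_squares(lambda x:(proj(c,P(np.r_[x,96]))-uv).ravel(),[550,-241,18.5]);print(s.x.round(1),s.fun.round(1))
np.save("rest.npy",s.x)
# plug in hand: flange top extremes in tool frame; unknown axial offset a (grip centre above TCP) and lateral along tool z,x
p,r,_=tool()
a=np.linspace(0,6.283,181)
for off in (11,12,13,14,15,16):
    top=off-20
    q=p+r.apply(np.c_[26*np.cos(a),0*a-top,26*np.sin(a)])
    u=proj(c,q);k=p+r.apply([[-30,-off-20,-7],[-30,-off-20,7]])
    print(off,u[:,0].min().round(1),u[:,0].max().round(1),u[:,1].min().round(1),proj(c,k).round(1).tolist())
E
python3 fr.py
python3 - <<'E'
import cv2
im=cv2.imread("pics/w6.png");cv2.imwrite("pics/w6c.png",cv2.resize(im[220:420,240:400],(640,600)[:2] if 0 else (480,600),interpolation=cv2.INTER_CUBIC))
E
```

```text
z free [ 553.5 -237.7   18.3   98.5] 0.16503863466478852
[ 553.5 -237.7   18.3] [ 0.7 -0.3 -0.6 -0.1  0.   0.3 -0.2  0.4  0.5 -0.3 -0.4 -0.2]
11 258.8 373.7 231.3 [[293.7, 252.7], [336.8, 252.7]]
12 258.5 374.0 231.9 [[293.5, 253.7], [337.0, 253.8]]
13 258.1 374.4 232.5 [[293.3, 254.8], [337.1, 254.8]]
14 257.7 374.7 233.2 [[293.1, 255.8], [337.3, 255.8]]
15 257.4 375.0 233.8 [[292.9, 256.9], [337.5, 256.9]]
16 257.0 375.4 234.5 [[292.7, 258.0], [337.6, 258.0]]
```

View pics/w6c.png

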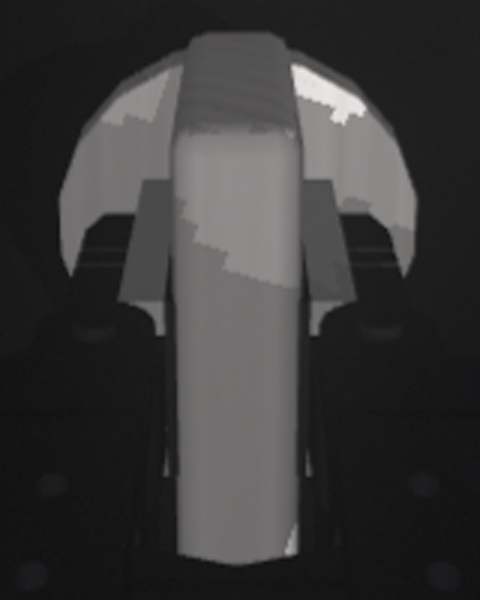

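```bash
cat > fp.py <<'E'
from h import *
import sys
w=np.load(sys.argv[1]);K,T=w["K"],w["T"]
# cam pose in tool (measured static at start)
C=np.array([[0,.96109,.27624],[0.0007,-.27624,.96109],[1,0,0]]);cp=np.array([-69.44,-143.18,-.86])
def pj(Pt): q=(np.atleast_2d(Pt)-cp)@C@K.T; return q[:,:2]/q[:,2:]
a=np.linspace(0,6.283,181)
obs=np.array([float(v) for v in sys.argv[2:]]) # flangeL, flangeR, gripcornerL u, v, R u, v, gripBot L u, R u, v
def f(x):
    off,dx,dz,tz,tx=x  # grip centre in tool: (dx,-off,dz); tz roll about x etc
    Q=R.from_rotvec([tx,0,tz])
    g=np.array([dx,-off,dz]);m=lambda o:g+Q.apply(o)
    u=pj(m(np.c_[26*np.cos(a),0*a+20,26*np.sin(a)]))
    k=pj(m(np.array([[-30,-20,-7],[-30,-20,7]])));
    return np.r_[u[:,0].min()-obs[0],u[:,0].max()-obs[1],(k-obs[2:6].reshape(2,2)).ravel(),x[3]*50,x[4]*50]
s=least_squares(f,[14,0,0,0,0]);print("grip centre in tool: off,dx,dz,tilt",s.x.round(3),s.fun.round(1))
E
python3 - <<'E'
from h import *
p,r,s=tool();print(p.round(1),np.round(s['dq'],3))
K,T=cal("wrist");im=ctrl.capture("wrist")[:,:,::-1];np.savez("w7.npz",K=K,T=T);cv2.imwrite("pics/w7.png",im)
a=cv2.imread("pics/w6.png");print(np.abs(a.astype(int)-im).mean())
c=lambda y0,y1,x0,x1,k:cv2.resize(im[y0:y1,x0:x1],None,fx=k,fy=k,interpolation=cv2.INTER_CUBIC)
A=c(220,420,245,395,3);B=c(0,180,235,395,2.2 if 0 else 2)
o=np.zeros((600,800,3),np.uint8);o[:600,:450]=A;o[:360,460:780]=B;cv2.imwrite("pics/w7c.png",o)
E
```

```text
[ 464.4 -269.   248.6] [ 0.048 -0.045  0.05   0.034 -0.003  0.031]
3.1577213541666667
```

View pics/w7c.png

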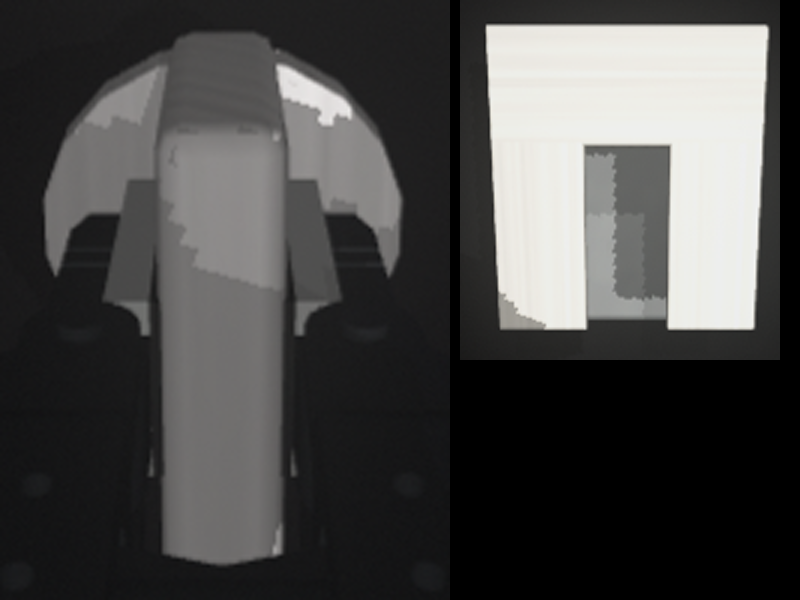

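```bash
python3 fp.py w7.npz 259.3 379 297.3 264 340.3 264
sed -i 's/w6.npz/w7.npz/; s/^uv=.*/uv=np.array([[255,164.5],[382,164.5],[297,72.5],[340.5,72.5],[298,164.5],[338.5,164.5]])/' fr.py; python3 fr.py | head -2
python3 - <<'E'
from h import *
w=np.load("w7.npz");Tc=np.linalg.inv(w["T"]);x=np.load("rest.npy")
C=np.array([[0,.96109,.27624],[0.0007,-.27624,.96109],[1,0,0]]);cp=np.array([-69.44,-143.18,-.86])
r=R.from_matrix(Tc[:3,:3]@C.T);p=Tc[:3,3]-r.apply(cp);print("tool at pic",p,r.as_matrix().round(3).tolist())
p1,r1,s=tool();print("now",p1)
# rest seat in tool
print("seat in tool",r.inv().apply(np.r_[x[:2],96]-p))
E
```

```text
grip centre in tool: off,dx,dz,tilt [ 1.6947e+01  8.3200e-01 -8.3700e-01 -3.0000e-03  3.0000e-03] [ 0.5 -0.6 -1.  -0.   1.   0.  -0.1  0.1]
z free [ 553.4 -237.8   18.3   95.9] 0.34602125204276757
[ 553.4 -237.8   18.3] [-0.3 -0.1  0.2  0.2  0.3 -0.1 -0.5 -0.   0.4 -0.  -0.1  0.1]
tool at pic [ 464.27749984 -268.84057179  248.60443184] [[-0.949, -0.001, 0.315], [-0.315, 0.002, -0.949], [0.0, -1.0, -0.002]]
now [ 464.48903546 -267.23876985  248.83024948]
seat in tool [-94.38861578 152.59325329  -1.04678204]
```

```bash
python3 -m inch '[-1,0,0,0,0,0, -3,0,0,0,0,0, -5.5,0.3,0,0,0,0, -7.8,1.2,0,0,0,0, -9.2,2.7,0,0,0,0, -9.4,4.5,0,0,0,0, -9.4,6,0,0,0,0, -9.4,6.8,0,0,0,0]'
python3 - <<'E'
from h import *
ctrl.capture("scene")
for i in range(3):
    p,r,s=tool();K,T=cal("wrist");im=ctrl.capture("wrist")[:,:,::-1];print(p.round(1),np.round(s['dq'],3))
np.savez("w8.npz",K=K,T=T);cv2.imwrite("pics/w8.png",im)
im=ctrl.capture("scene")[:,:,::-1];cv2.imwrite("pics/s5c.png",cv2.resize(im[180:360,150:320],None,fx=3.3,fy=3.3,interpolation=cv2.INTER_CUBIC))
E
```

```text
time_s: 18.52
eef_pos: [554.1, -234.2, 179.7]
ee_rot: [0.114, -0.115, 0.699, -0.697]
force: [-1.1, 0.7, -3.2]
grip_width: 0.146
[ 553.6 -234.4  179. ] [-0.013 -0.02  -0.031 -0.     0.051 -0.003]
[ 553.7 -235.   180.5] [-0.009 -0.028 -0.042 -0.001  0.023 -0.003]
[ 554.  -235.5  181.9] [-0.009 -0.019 -0.025  0.001  0.005 -0.002]
```

View pics/w8.png

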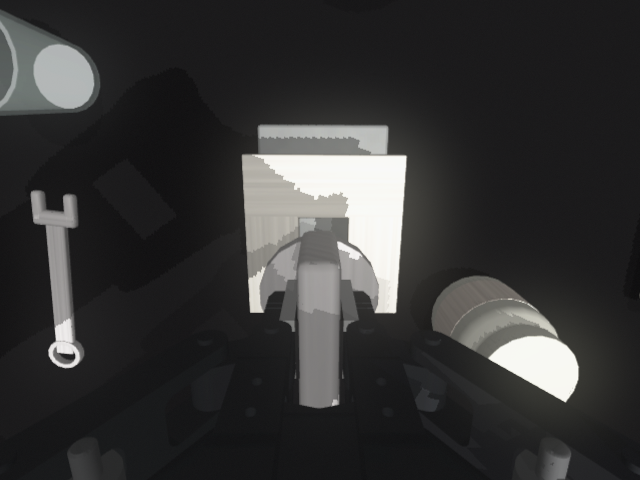

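View pics/s5c.png

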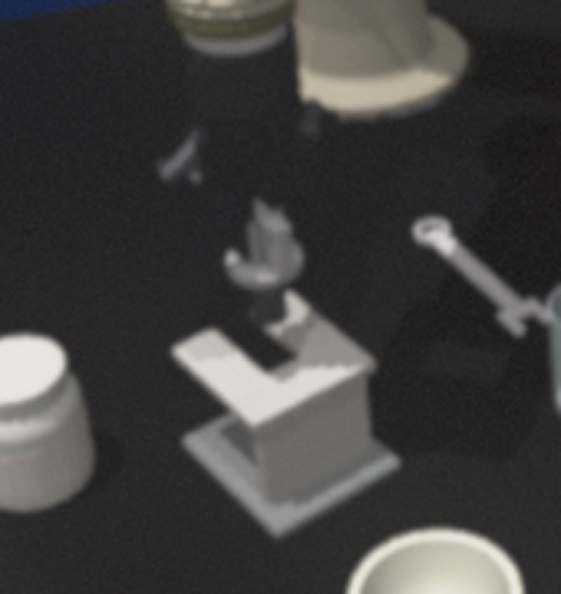

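```bash
cat > f8.py <<'E'
from h import *
import sys
w=np.load(sys.argv[1]);K=w["K"]
C=np.array([[0,.96109,.27624],[0.0007,-.27624,.96109],[1,0,0]]);cp=np.array([-69.44,-143.18,-.86])
def pj(Pt): q=(np.atleast_2d(Pt)-cp)@C@K.T; return q[:,:2]/q[:,2:]
obj=np.array([[-52,51],[-52,-51],[16,16],[16,-16]]) # rest x,y ; tool x=-restx, tool z=-resty
uv=np.array(eval(sys.argv[2]),float)
def f(x):
    Q=R.from_rotvec([0,x[3],0]);return (pj(np.array(x[:3])+Q.apply(np.c_[-obj[:,0],0*obj[:,0],-obj[:,1]]))-uv).ravel()
s=least_squares(f,[0,85,0,0]);print("seat in tool",s.x.round(2),s.fun.round(1))
E
python3 f8.py w8.npz '[[250,313],[397,313],[298,218],[349,218]]'
python3 f8.py w7.npz '[[255,164.5],[382,164.5],[297,72.5],[340.5,72.5]]'
```

```text
seat in tool [ 1.2  84.84  2.16 -0.  ] [-0.1  0.3 -0.1  0.1  0.7 -0.1 -0.5 -0.2]
seat in tool [-94.39 152.89  -1.09   0.  ] [-0.1 -0.1  0.2  0.1  0.3 -0.  -0.5  0. ]
```

```bash
python3 -m inch '[0.05,0,0.15,0,0,0, 0.1,0,0.3,0,0,0, 0.1,0.5,0.3,0,0,0, 0.1,1,0.3,0,0,0, 0.1,1.5,0.3,0,0,0, 0.1,1.7,0.3,0,0,0, 0.1,1.7,0.3,0,0,0]'
python3 - <<'E'
from h import *
for i in range(3):
    p,r,s=tool();K,T=cal("wrist");im=ctrl.capture("wrist")[:,:,::-1];print(p.round(1),np.round(s['dq'],3))
np.savez("w9.npz",K=K,T=T);cv2.imwrite("pics/w9.png",im)
cv2.imwrite("pics/w9c.png",cv2.resize(im[120:400,210:430],None,fx=2.1,fy=2.1,interpolation=cv2.INTER_CUBIC))
E
```

```text
time_s: 19.35
eef_pos: [553.5, -239.2, 163.5]
ee_rot: [0.114, -0.114, 0.699, -0.697]
force: [-0.5, 0.3, -3.4]
grip_width: 0.148
[ 553.5 -239.2  163.5] [-0.    -0.01  -0.017 -0.001  0.008  0.001]
[ 553.6 -239.4  164.1] [ 0.002 -0.009 -0.01  -0.002  0.004 -0.001]
[ 553.8 -239.4  164.4] [ 0.001 -0.007 -0.004 -0.     0.004  0.001]
```

View pics/w9c.png

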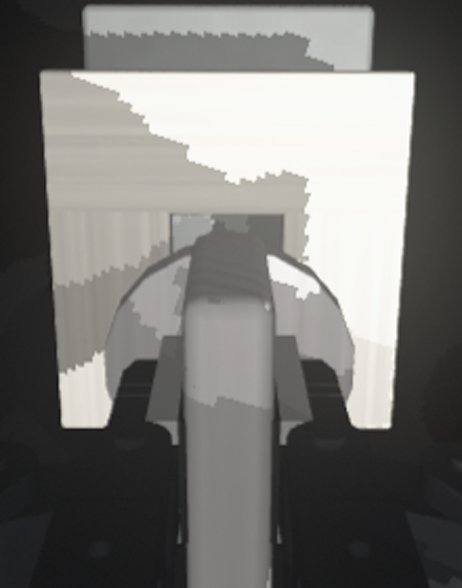

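```bash
python3 f8.py w9.npz '[[240,323.8],[396.7,323.8],[291.4,221.4],[345.2,221.4]]'; python3 fp.py w9.npz 259.8 378.5 297.5 264 340.5 264
```

```text
seat in tool [-0.55 67.78 -1.23 -0.  ] [-0.4 -0.3  0.4 -0.3  0.1  0.3 -0.1  0.2]
grip centre in tool: off,dx,dz,tilt [ 1.5951e+01  1.1900e+00 -8.0100e-01 -2.0000e-03  2.0000e-03] [ 0.4 -0.5 -0.8 -0.   0.8  0.  -0.1  0.1]
```

Aligned to within 2 mm (stem clearance is 4 mm). Lowering.

```bash
python3 -m inch '[-0.03,0.7,0,0,0,0, -0.05,1.5,-0.03,0,0,0, -0.05,2.3,-0.03,0,0,0, -0.05,3.1,-0.03,0,0,0, -0.05,3.8,-0.03,0,0,0, -0.05,4.4,-0.03,0,0,0, -0.05,4.8,-0.03,0,0,0, -0.05,4.9,-0.03,0,0,0]'
python3 - <<'E'
from h import *
for i in range(3):
    p,r,s=tool();im=ctrl.capture("wrist")[:,:,::-1];print(p.round(1),np.round(s['dq'],3),np.round(s['force'],1))
cv2.imwrite("pics/w10.png",im)
im=ctrl.capture("scene")[:,:,::-1];cv2.imwrite("pics/s6c.png",cv2.resize(im[180:360,150:320],None,fx=3.3,fy=3.3,interpolation=cv2.INTER_CUBIC))
E
```

```text
time_s: 20.17
eef_pos: [553.9, -238.8, 114.6]
ee_rot: [0.114, -0.114, 0.699, -0.697]
force: [-0.5, 0.9, -3.1]
grip_width: 0.148
[ 553.9 -238.8  114.6] [ 0.001  0.    -0.003 -0.    -0.014 -0.001] [-0.5  0.9 -3.1]
[ 554.  -238.9  114.9] [ 0.    -0.01  -0.01   0.001  0.011 -0.001] [ 0.7  0.5 -3.5]
[ 554.2 -239.   115.4] [-0.    -0.01  -0.009 -0.001  0.004  0.002] [ 0.2  0.2 -2.9]
```

View pics/s6c.png

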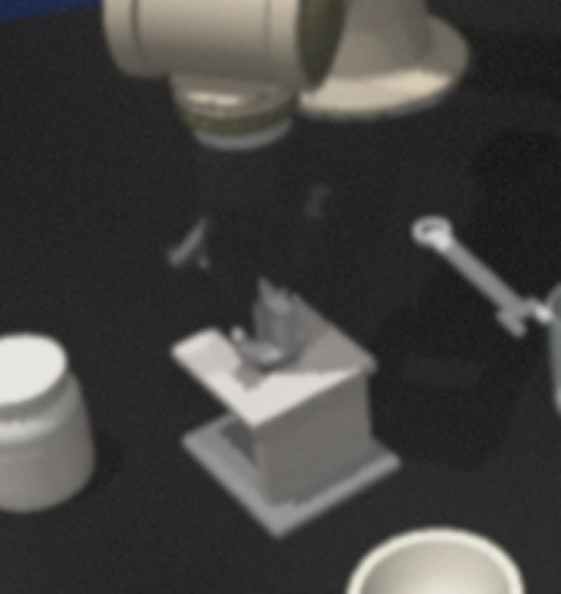

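The stem is in the slot with the flange a few mm above the prongs, and no contact yet. Lowering until it takes the weight.

```bash
python3 -m inch '[0,0.1,0,0,0,0, 0,0.2,0,0,0,0, 0,0.3,0,0,0,0, 0,0.4,0,0,0,0, 0,0.4,0,0,0,0]'; python3 -c "
from h import *
p,r,s=tool();print(p.round(1),np.round(s['force'],1),np.round(s['wrist_torque'],2))"
```

```text
time_s: 20.78
eef_pos: [554.1, -238.9, 111.2]
ee_rot: [0.114, -0.114, 0.698, -0.697]
force: [-0.2, 0.7, -4.0]
grip_width: 0.151
[ 554.1 -238.9  111.2] [-0.2  0.7 -4. ] [0.02 0.07 0.01]
```

```bash
python3 -m inch '[0,0.05,0,0,0,0, 0,0.1,0,0,0,0, 0,0.15,0,0,0,0, 0,0.15,0,0,0,0]'; python3 -c "
from h import *
p,r,s=tool();print(p.round(1),np.round(s['force'],1),np.round(s['wrist_torque'],2))"
```

```text
time_s: 21.12
eef_pos: [554.1, -238.9, 109.9]
ee_rot: [0.114, -0.114, 0.698, -0.697]
force: [0.8, -0.7, -3.0]
grip_width: 0.148
[ 554.1 -238.9  109.9] [ 0.8 -0.7 -3. ] [-0.03  0.01  0.  ]
```

```bash
python3 -m inch '[0,0.05,0,0,0,0, 0,0.1,0,0,0,0, 0,0.15,0,0,0,0, 0,0.2,0,0,0,0, 0,0.2,0,0,0,0]'; python3 -c "
from h import *
p,r,s=tool();print(p.round(1),np.round(s['force'],1),np.round(s['wrist_torque'],2))"
```

```text
time_s: 21.53
eef_pos: [554.1, -238.9, 107.8]
ee_rot: [0.114, -0.114, 0.698, -0.697]
force: [0.3, 0.6, -2.9]
grip_width: 0.148
[ 554.1 -238.9  107.8] [ 0.3  0.6 -2.9] [-0.04  0.02 -0.01]
```

```bash
python3 -m inch '[0,0.05,0,0,0,0, 0,0.1,0,0,0,0, 0,0.1,0,0,0,0]'; python3 -c "
from h import *
p,r,s=tool();print(p.round(1),np.round(s['force'],1),np.round(s['wrist_torque'],2))
im=ctrl.capture('scene')[:,:,::-1];cv2.imwrite('pics/s7c.png',cv2.resize(im[230:350,190:290],None,fx=5,fy=5,interpolation=cv2.INTER_CUBIC))"
```

```text
time_s: 21.78
eef_pos: [554.1, -238.9, 106.8]
ee_rot: [0.114, -0.114, 0.698, -0.697]
force: [-0.4, -0.1, -2.7]
grip_width: 0.148
[ 554.1 -238.9  106.8] [-0.4 -0.1 -2.7] [ 0.03 -0.02  0.02]
```

View pics/s7c.png

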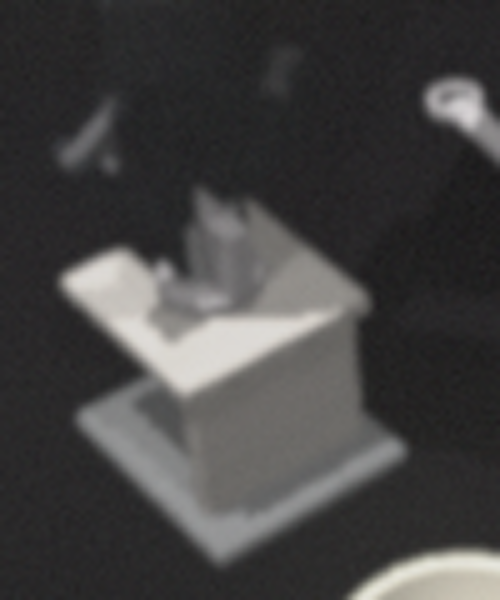

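Nearly down, still hanging on the gripper. Down in small steps.

```bash
python3 -m inch '[0,0.05,0,0,0,0, 0,0.1,0,0,0,0, 0,0.1,0,0,0,0]'
```

```text
time_s: 22.08
eef_pos: [554.1, -238.9, 105.9]
ee_rot: [0.114, -0.114, 0.698, -0.697]
force: [0.4, -0.1, -2.7]
grip_width: 0.149
```

```bash
python3 -m inch '[0,0.05,0,0,0,0, 0,0.1,0,0,0,0, 0,0.1,0,0,0,0]'
```

```text
time_s: 22.33
eef_pos: [554.1, -238.9, 104.8]
ee_rot: [0.114, -0.114, 0.698, -0.697]
force: [-0.1, -0.4, -2.8]
grip_width: 0.147
```

```bash
python3 -c "
from h import *
p,r,s=tool();print(p.round(1),np.round(s['force'],1),np.round(s['wrist_torque'],2))
K,T=cal('wrist');im=ctrl.capture('wrist')[:,:,::-1];cv2.imwrite('pics/w11.png',im);np.savez('w11.npz',K=K,T=T)
cv2.imwrite('pics/w11c.png',cv2.resize(im[110:410,190:440],None,fx=2,fy=2,interpolation=cv2.INTER_CUBIC))"
```

```text
[ 554.1 -238.9  104.8] [-0.1 -0.4 -2.8] [ 0.04  0.05 -0.  ]
```

View pics/w11c.png

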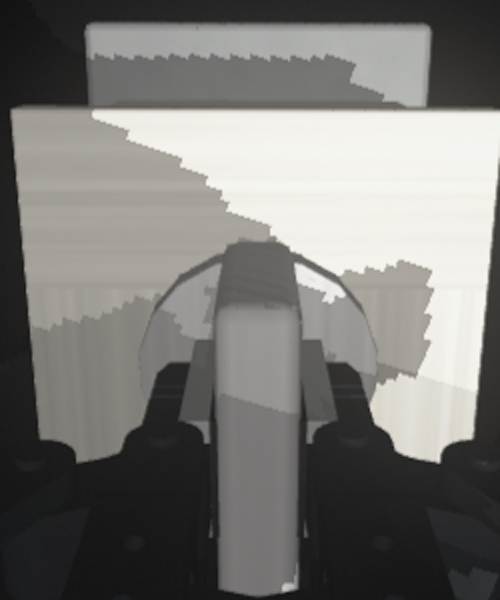

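Run:
```python
from h import *
K=np.load("w11.npz")["K"]
C=np.array([[0,.96109,.27624],[0.0007,-.27624,.96109],[1,0,0]]);cp=np.array([-69.44,-143.18,-.86])
def pj(Pt): q=(np.atleast_2d(Pt)-cp)@C@K.T; return q[:,:2]/q[:,2:]
def fit(uv):
    uv=np.array(uv)
    s=least_squares(lambda x:(pj([[x[0],x[1],x[2]-51],[x[0],x[1],x[2]+51]])-uv).ravel(),[-50,70,0]);return s.x.round(1),s.fun.round(1)
print(fit([[229.5,154.3],[407.1,154.3]]));print(fit([[195.5,163.5],[440,163.5]]))
```

```text
(array([-55.7,  70.7,  -1.2]), array([0., 0., 0., 0.]))
(array([-55.8,  11.1,  -1.4]), array([-0., -0.,  0., -0.]))
```

```bash
python3 -m inch '[0,0.05,0,0,0,0, 0,0.1,0,0,0,0, 0,0.1,0,0,0,0]'
```

```text
time_s: 22.63
eef_pos: [554.2, -239.0, 104.6]
ee_rot: [0.114, -0.114, 0.698, -0.698]
force: [-2.6, 1.8, 4.6]
grip_width: 0.151
```

```bash
python3 -m inch '[0,0.05,0,0,0,0, 0,0.1,0,0,0,0, 0,0.1,0,0,0,0]'
```

```text
time_s: 22.88
eef_pos: [554.3, -239.0, 104.6]
ee_rot: [0.114, -0.113, 0.698, -0.698]
force: [-5.2, 4.3, 12.0]
grip_width: 0.149
```

Contact at 104.7 (+12 N up now). I'll ease off about 1 mm, check, then open.

```bash
python3 -m inch '[0,-0.05,0,0,0,0, 0,-0.1,0,0,0,0, 0,-0.1,0,0,0,0]'
python3 -m inch '[0,0,0,0,0,0, 0,0,0,0,0,0, 0,0,0,0,0,0, 0,0,0,0,0,0, 0,0,0,0,0,0, 0,0,0,0,0,0, 0,0,0,0,0,0, 0,0,0,0,0,0]' -1 20
python3 -c "
from h import *
im=ctrl.capture('wrist')[:,:,::-1];cv2.imwrite('pics/w12.png',im)"
```

```text
time_s: 23.13
eef_pos: [554.3, -239.0, 104.6]
ee_rot: [0.114, -0.113, 0.698, -0.698]
force: [-3.2, 2.0, 7.0]
grip_width: 0.149
time_s: 23.8
eef_pos: [554.2, -238.9, 104.0]
ee_rot: [0.114, -0.114, 0.698, -0.698]
force: [0.3, -0.5, -0.2]
grip_width: 0.998
```

View pics/w12.png

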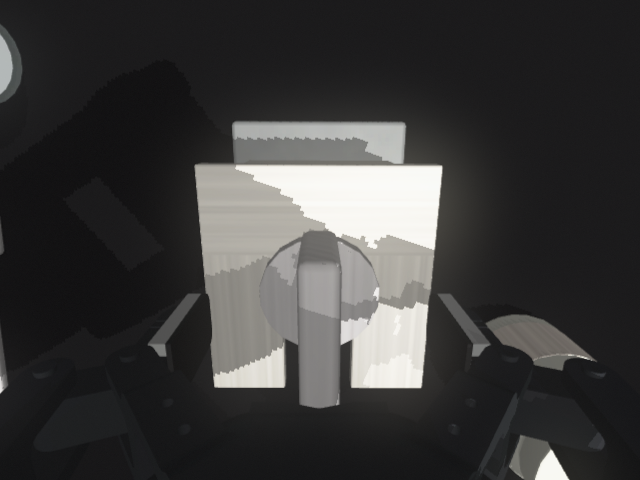

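The plug stands upright in the fork, flange on both prongs, fingers clear of it. Retreating straight up.

```bash
python3 -m inch '[0,-0.5,0,0,0,0, 0,-1.3,0,0,0,0, 0,-2.5,0,0,0,0, 0,-4,0,0,0,0, 0,-6,0,0,0,0, 0,-8,0,0,0,0, 0,-10,0,0,0,0, 0,-12,0,0,0,0]'
python3 -m inch '[2,-1,0,0,0,0, 5,-2,0,0,0,0, 8,-3,0,0,0,0, 11,-3,0,0,0,0, 14,-3,0,0,0,0, 16,-3,0,0,0,0, 16,-3,0,0,0,0]'
python3 - <<'E'
from h import *
for i in range(2): w=ctrl.capture('wrist')[:,:,::-1]
cv2.imwrite('pics/w13.png',w)
im=ctrl.capture('scene')[:,:,::-1];cv2.imwrite('pics/s8.png',im)
t=ctrl.capture('top')[:,:,::-1];cv2.imwrite('pics/t8.png',t)
a=cv2.resize(im[230:350,190:290],(400,480),interpolation=cv2.INTER_CUBIC);b=cv2.resize(im[190:310,350:450],(400,480),interpolation=cv2.INTER_CUBIC)
cv2.imwrite('pics/s8c.png',np.hstack([a,b]))
E
```

```text
time_s: 24.52
eef_pos: [554.0, -239.0, 225.9]
ee_rot: [0.114, -0.113, 0.698, -0.698]
force: [1.0, -0.1, -0.9]
grip_width: 1.0
time_s: 25.1
eef_pos: [400.0, -291.0, 255.1]
ee_rot: [-0.113, 0.113, -0.698, 0.698]
force: [-0.2, -0.0, 0.5]
grip_width: 1.0
```

View pics/s8.png

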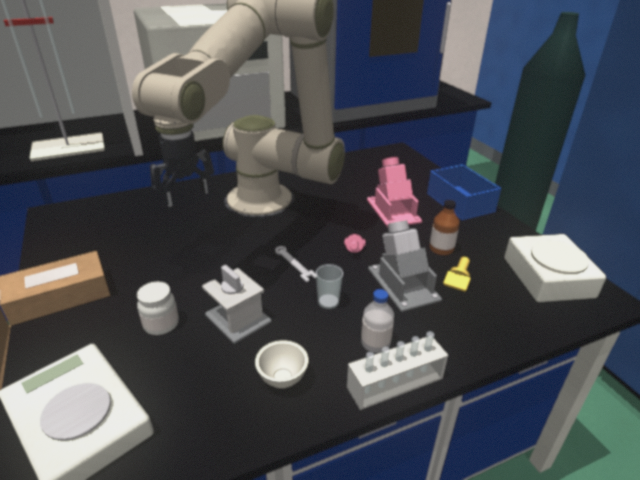

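View pics/s8c.png

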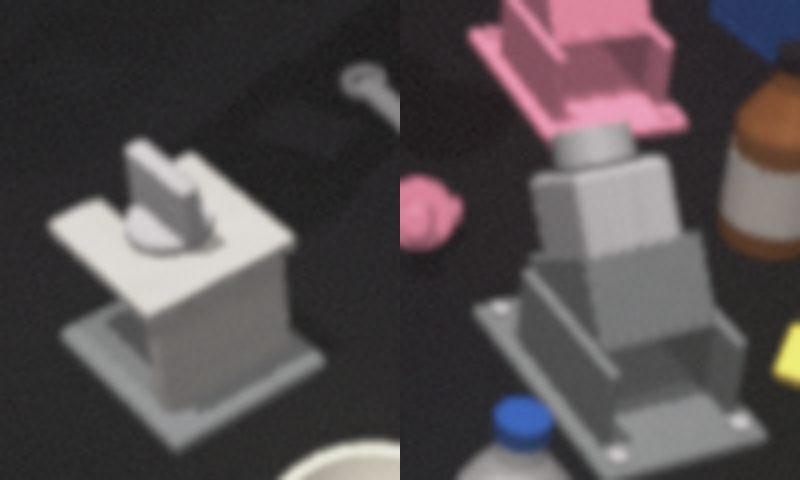

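View pics/w13.png

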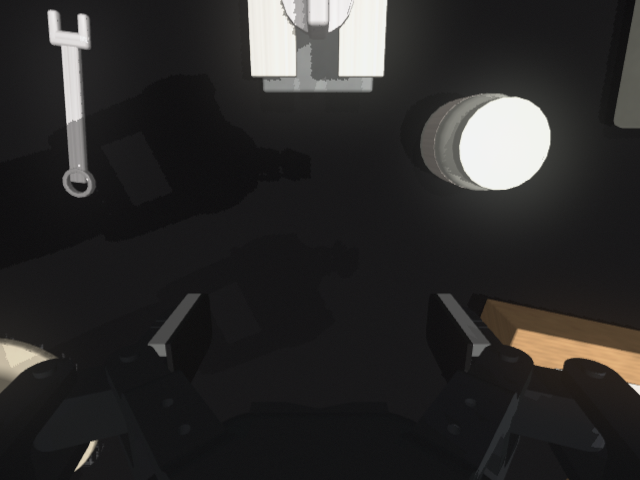

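View pics/t8.png

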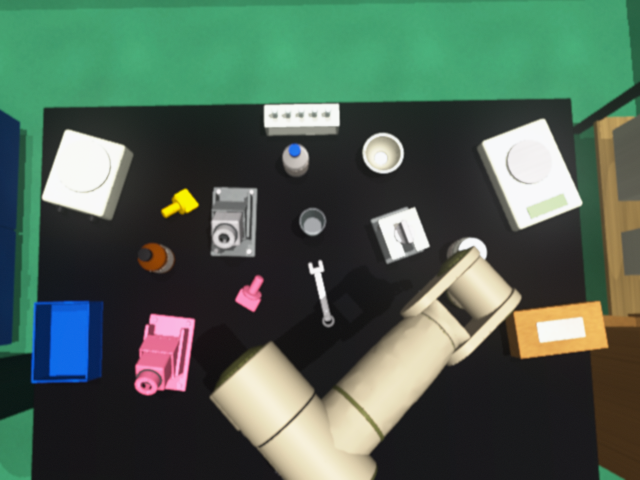

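The plug hangs upright in the fork (scene (232,280), top (403,233)). The canister is fully down with an open mouth (top (224,236)), all bystanders stand where they were, and the robot is clear. Handing in.

```bash
python3 -c "
from rig import ctrl
print(ctrl.finish_job(), ctrl.sense()['time_s'])"
```

```text
the job is handed in; nothing more can be done
the job is handed in; nothing more can be done
```

The plug is out of the canister and hangs upright by its flange in the fork of the rest. The gripper is open and clear of everything. I handed the job in after about 25 s of the 67 s allowed.

- **Extraction:** I pinched the grip across its 14 mm and twisted it back and forth by up to about 50° a stroke, pulling about 2.5 mm each time. The pull was 15 to 17.5 N at the end of each stroke, below the roughly 20 N that lifts the canister. The turning moment was about 0.6 N m until the stem left the seal. Pictures during the strokes and at the end show the canister unmoved in its holder.
- **Placing:** I lowered the stem into the slot until the flange touched the prongs. The highest upward force was 12 N; I then eased off and opened the fingers.
- **Last checks:** The final scene, wrist and top pictures show the plug upright with its flange on both prongs and the canister fully down with its mouth open. The bottles, beaker, bowl and spanner stand where they were. The jar is half hidden by the arm in the top view, but looks unmoved in the scene view. The force on the tool was near zero.
- **What disagreed:** The flange touched the prongs 2 to 5 mm lower than my picture-based estimates of the plug's height in the gripper, so I found the contact by force instead. When the fingers closed, they also pressed the plug down with about 18 N, which I relieved before twisting.

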